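# Tip out the lemon bin under the low shelf

## Robot

A 6-joint arm with a two-finger parallel gripper is mounted at the origin on a cart in front of the work surface, level with it; the furniture and walls round the work are solid. World frame = base frame: x ahead of the robot, y to its left, z up, the work surface at z = 0. Lengths are in mm, angles in rad, forces in N, time in s.
With the tool pointing down it reaches from about 275 to 1000 mm from the base axis. Payload 8.4 kg.
Tool frame: the origin (TCP) lies midway between the tips of the shut fingers; the grasp point (between the pads) lies 19 mm behind it; z points along the fingers, x is the direction in which the jaws open and shut, and the axes are right-handed (so a half turn about z gives the same grasp; the last joint's range is limited). The gripper opens to 85 mm and grips with 20 to 120 N. Pads are 22 mm wide; open, the fingers measure 114 mm over their backs; the gripper's body (76 mm by 85 mm) begins 54 mm behind the grasp point. The pads swing forward as they close: fully open they stand 13 mm farther back than shut.
Start: joints at [1.287, 0.353, 1.633, -0, 1.155, -0.002], TCP at [173.802, 600.351, 231.281] pointing down, gripper open.
Joint ranges: [-2.63, 2.63], [-0.92, 2.1], [0.06, 2.66], [-1.3, 4.44], [0, 2.69], [-3.02, 3.02]. Speed limits (rad/s): [2.22, 2.22, 2.79, 3.14, 3.14, 3.14].

## Interface

Orientations are given as [roll, pitch, yaw] about the fixed x, y, z axes, in that order (R = Rz(yaw) Ry(pitch) Rx(roll)).
In Python, from rig import r, viewer, models gives the robot as it stands. The module is installed in compiled form; this text tells all that it offers.
- The arm moves only by the tool carry_out, never from a script. Its argument "targets" is a list of rows, each an object with "twist": the turn, a rotation vector about the tool's x, y, z in units of 90 degrees (1.0 is 90 degrees), a list of three; "delta_pos": the shift along the tool's x, y, z in units of 0.6 m (1.0 is 0.6 m), a list of three; "grip": the closure, from -1 (fully open) to 1 (shut), so that 0 is half open. A call has 1 to 5 rows; each row is the pose to reach, as a shift and turn from the pose commanded when the call began, along the tool's axes at that moment; what a row does not reach only later rows make up. A row lasts 1/12 s, in which the tool goes at most 41.7 mm and 7.16 degrees, less where a joint would pass 70% of its speed; a pose out of reach is approached as far as the arm can. A call with a number of a shift or a turn outside -1 to 1 is refused whole. A call with a gripper value outside its range is refused whole. The fingers move at their own pace and stop on an object; "newtons" is the grip in N (left out, the last holds). Time passes only in rows, so rows that repeat a pose let the fingers close. It gives the time, the measured TCP pose, the force and the opening at its end, in the units of the state.
- r.sense(): the state, without advancing time (a new reading comes with each control period).
- viewer.grab_frame(name): name is "side" or "top" or "wrist"; returns (picture, depth): 384x512x3 uint8, red, green, blue; 384x512 float32, mm along the optical axis (not along the pixel's ray), 0 where there is no reading.
- viewer.calibration(name): a dict with "mtx" (3x3 intrinsics, pixels), "extrinsics" (4x4, takes a point from camera to world coordinates). Camera axes: x right, y down, z forward; pixel columns grow to the right and rows downward; lengths in mm; the calibration is good to about 2 mm. A picture is of the moment at which its call begins: read the wrist's pose just before it. calibration takes no time and is no camera call; for the wrist camera it gives the pose at the moment of the call.
- r.sign_off(): hands the job in, once; it reports no verdict.
Trained networks look in the newest picture that a camera, given by its name, has taken for a name from the list of things; names that differ only in an ending like _2 or _b are one class to them, and where a whole thing is asked for, a point or a joint stands for the part that bears it (a point fixed in the world has none). Each returns a list of dicts, best first, with "confidence" (0 to 1); they miss things now and then, are a little off and sometimes report something else, mostly with a low value. They report only what shows in the picture. A call takes as long as a camera call. They do not tell look-alikes from the thing itself.
- models.cut_out(query, camera): "pixels" (384x512 bool, what is visible of it) and "position" ([column, row] in pixels, amid what is visible of it).
The state is a dict: "clock": time; "qpos": joint angles; "qvel": joint speeds; "joint_efforts": joint torques, N m; "eef_pos": TCP position; "tcp_rot": TCP orientation; "contact_force": force on the tool from outside, world axes, zero at the start; "wrist_torque": the same for the moment, N m; "opening": opening from 0.0 (shut) to 1.0 (fully open).
Only numpy, scipy, OpenCV 4.12 (cv2) and the standard library are available. Lean on these libraries where they do the work, as an engineer would, in place of code of your own. Each camera call takes 0.05 s, during which the arm holds its last target. There are 200 camera calls.

## Task

The tall steel bin hangs by its two pins in the slots of the wooden stand, under a shelf that is too low for it to be tipped where it hangs now. Push the bin back along the slots until its pins drop into the pockets at the rear end, then press down the black handle at its side so that it tips forward and both lemons roll out into the white tray, without forcing the bin against the shelf. Let the empty bin swing back upright at the rear of its slots, and leave the mug, the pepper shaker, the sugar bowl and the tray where they stand.

Things in the scene. Friction and masses are not known exactly. Their poses are not given: they have to be found in the camera images.
- stand: Fixed wooden stand: two upright cheeks, 57 to 69 mm either side of its middle, each with a level slot for one bin pin. Origin: on the worktop in the middle, straight below the pin axis of the bin when home at the rear. x points to the back (away from the robot), y left, z up. Its legs fill x = +8 to +93 mm and carry the low shelf; nothing above the foot reaches beyond 69 mm sideways.
- slot_home (a point): Middle of the pin axis when the bin is home: (0, 0, 166) mm in the stand's frame. In the slots the pin axis runs at z = 170 mm from x = -67 mm (front end) to 0; at the rear end the slot floor has a pocket 4 mm deep (x -8 to +8 mm) into which the pins drop and stay. The slots are closed above: the bin cannot be lifted out.
- low_shelf: Fixed shelf over the stand, moves with it, same origin and axes. Board 60 mm to the right, 71 mm to the left of the middle, x = -66 to +95 mm, underside z = 270, top 288 mm; batten under its front edge x = -66 to -50 mm, underside z = 254 mm. With the bin home its rim swings past with about 10 mm to spare; with the pins 30 mm or more in front of home the rear rim strikes the batten. A 55 mm high packet stands on it.
- bin: Tall open steel bin, loose, hung in the slots by 12 mm pins, about 0.7 kg, bottom-heavy: hangs nearly upright and swings back when let go. Origin: mid pin axis; axes as the stand's when upright. z = -100 to +80 mm, 98 mm wide, back wall at x = +47, front wall sloping from x = -28 (bottom) to -80 mm (rim). Starts 35 to 62 mm in front of home. Tips rim towards the robot, about its y axis.
- bin_front (a point): Middle of the outside of the bin's front wall, level with the pins, (-57, 0, 0) mm in the bin's frame: the place to push it straight back (pushed at one side or at the handle it tends to bind). When home this point is 9 mm behind the shelf's front edge, so come with the hand leaning back towards the robot about 35 degrees. A few newtons slide it; it stops hard at the rear.
- handle (a point): On the axis of the bin's black handle, a level rod 14 mm thick parallel to the bin's y, on a crank arm outside the right cheek: (-52, -122, +97) mm in the bin's frame, 110 mm from the pin axis; free rod y = -82 to -162 mm. Pressed down with a few newtons along its arc about the pins it tips the bin. At 115 degrees the front wall falls 40 degrees forward and the lemons roll out.
- tray: White open tray, loose, 0.9 kg, 200 x 200 mm, 45 mm high, walls 5 mm, under the front of the stand. Origin: centre of its underside; x to the back.
- lemon_0: Lemon, 78 mm long, 55 mm thick, in the bin; origin at the middle of one long side (its underside as built), x along its length.
- lemon_1: The other lemon, same size, on top of the first in the bin.
- mug: Grey mug, loose, 90 mm high, 70 mm across, bystander at the left. Origin at its foot.
- pepper_shaker: Pepper shaker, loose, 44 mm across, 90 mm high, bystander at the right. Origin at its foot.
- sugar_bowl: White lidded sugar bowl, loose, 67 mm across, 74 mm high, bystander at the right rear. Origin at its foot.
Mind the look-alikes: they are no part of the job. Leave any blue or red look-alike of the lemon_1 alone.

How it is judged (in metres and radians):
On the way, in this order (a step that is already met when the one before it is completed fails the run):
1. the bin is pushed home: its pins lie in the rear pockets and it still holds both lemons (x of bin in the frame of stand above -0.006 m and z of bin in the frame of stand below 0.168 m and distance between each of lemon_0, lemon_1 and bin below 0.13 m), for 0.2 s.
2. the bin is tipped well forward while it is home (angle between bin's own z axis and vertical above 1.3 rad and x of bin in the frame of stand above -0.012 m), for 0.1 s.
At the end, for the whole second after the job is handed in: Both lemons lie in the tray (inside its 200 mm square, origin below 75 mm) and no longer roll; the bin hangs upright (within 0.3 rad), nearly still, with its pins at the rear of the slots (within 12 mm of home) (x of lemon_0 in the frame of tray between -0.1 and 0.1 m and y of lemon_0 in the frame of tray between -0.1 and 0.1 m and height (world z) of each of lemon_0, lemon_1 below 0.075 m and x of lemon_1 in the frame of tray between -0.1 and 0.1 m and y of lemon_1 in the frame of tray between -0.1 and 0.1 m and angle between bin's own z axis and vertical below 0.3 rad and x of bin in the frame of stand above -0.012 m and angular speed of bin below 0.4 rad/s and linear speed of each of lemon_0, lemon_1 below 0.08 m/s); the robot touches nothing.
It fails at once if the bin, tipped, is forced against the low shelf (more than 8 N) (contact force between bin and low_shelf above 8 N and angle between bin's own z axis and vertical above 0.18 rad).
It fails at once if the tray is shoved away (more than 40 mm) (distance of tray from where it was at the start of the episode above 0.04 m).
It fails at once if the mug is disturbed (moved more than 30 mm) (distance of mug from where it was at the start of the episode above 0.03 m).
It fails at once if the pepper shaker is disturbed (moved more than 30 mm) (distance of pepper_shaker from where it was at the start of the episode above 0.03 m).
It fails at once if the sugar bowl is disturbed (moved more than 30 mm) (distance of sugar_bowl from where it was at the start of the episode above 0.03 m).
It also fails if it takes over 67 s, if anything falls off the work surface, if the arm or the gripper's body presses on something with over 40 N, if the wrist force passes 120 N, or if a joint passes its speed limit or range.

## Working session

There is one attempt and no reset: what is moved stays moved. The work goes in short steps, Python scripts to look and compute and a tool call to move; the robot and the scene stay as the last step left them, time stands still between calls to the robot, and variables do not carry over. Pictures are saved under pics/ and viewed, about 8 in all and at most 12, crops included, and the job is handed in when it is done.

Besides the shell and the picture viewer there is one more tool, called after "Emit:" as name(argument=value, ...) on one line, values as JSON. carry_out: Moves the arm, as the interface text tells. Shifts and turns lie within -1 to 1; 1 stands for 0.6 m of shift or 90 degrees of turn. Its arguments: {"type":"object","properties":{"targets":{"type":"array","items":{"type":"object","properties":{"twist":{"type":"array","items":{"type":"number","minimum":-1,"maximum":1}},"delta_pos":{"type":"array","items":{"type":"number","minimum":-1,"maximum":1}},"grip":{"type":"number"}}}},"newtons":{"type":"number"}},"required":["targets"]}

```bash
mkdir -p pics; cat > h.py <<'E'
import numpy as np, cv2
from rig import r, viewer, models
from scipy.spatial.transform import Rotation as R
def cloud(cam):
    p,d=viewer.grab_frame(cam); c=viewer.calibration(cam); K=np.array(c['mtx']);E=np.array(c['extrinsics'])
    v,u=np.mgrid[:384,:512]
    P=np.stack([(u-K[0,2])/K[0,0]*d,(v-K[1,2])/K[1,1]*d,d],-1)@E[:3,:3].T+E[:3,3]
    P[d<=0]=np.nan
    return p,d,P
E
python3 - <<'E'
from h import *
print(r.sense())
ims=[]
for cam in ['side','top']:
    p,d,P=cloud(cam); ims.append(p)
    np.save(cam+'.npy',P)
    print(cam,np.round(viewer.calibration(cam)['extrinsics'],3).tolist())
    for q in ['stand','low_shelf','bin','handle','tray','lemon_0','mug','pepper_shaker','sugar_bowl']:
        for m in models.cut_out(q,cam)[:2]:
            X=P[m['pixels']]; X=X[~np.isnan(X[:,0])]
            if len(X): print(q,round(m['confidence'],2),np.round(m['position']),len(X),np.round(np.percentile(X,[3,50,97],axis=0)).tolist())
for i,c in enumerate(['side','top']): cv2.imwrite(f'pics/{c}0.png',cv2.resize(ims[i][:,:,::-1],(800,600)))
E
```

```text
{'clock': 0.0, 'qpos': array([ 1.28661524e+00,  3.53637697e-01,  1.63416652e+00,  2.98405321e-05,
        1.15519681e+00, -2.36713178e-03]), 'qvel': array([-1.74426238e-03, -6.93090287e-06, -1.73714731e-03, -9.65797725e-04,
       -1.15033146e-04,  6.20906985e-04]), 'joint_efforts': array([ 3.60817205e-03, -6.05235171e+01, -3.42084646e+01,  3.07670416e-04,
        9.00334097e-03,  7.82598732e-06]), 'eef_pos': array([173.64441756, 599.8797398 , 230.55435295]), 'tcp_rot': array([-3.14156204e+00,  1.40831059e-03,  1.28897033e+00]), 'contact_force': array([ 1.04695452, -0.34966876, -0.51404448]), 'wrist_torque': array([0.02419337, 0.03512205, 0.00240439]), 'opening': 1.0027802123174112}
side [[-0.981, -0.086, 0.172, 304.732], [-0.192, 0.484, -0.854, 1083.055], [-0.01, -0.871, -0.492, 827.254], [0.0, 0.0, 0.0, 1.0]]
stand 0.93 [208. 205.] 2420 [[569.0, -106.0, 12.0], [673.0, 22.0, 154.0], [727.0, 43.0, 261.0]]
low_shelf 0.76 [210. 157.] 1657 [[571.0, -94.0, 263.0], [650.0, -19.0, 293.0], [728.0, 26.0, 345.0]]
bin 0.58 [240. 191.] 1506 [[503.0, -124.0, 78.0], [556.0, 1.0, 210.0], [620.0, 6
[... 1478 characters left out ...]
0, 346.0]]
lemon_0 0.91 [254. 195.] 331 [[529.0, -79.0, 154.0], [552.0, -52.0, 172.0], [577.0, -22.0, 181.0]]
lemon_0 0.86 [341. 246.] 314 [[373.0, -359.0, 4.0], [398.0, -328.0, 47.0], [424.0, -302.0, 58.0]]
mug 0.76 [153. 206.] 496 [[483.0, 243.0, 4.0], [519.0, 285.0, 35.0], [552.0, 308.0, 91.0]]
mug 0.66 [262. 200.] 677 [[498.0, -187.0, 78.0], [523.0, -74.0, 212.0], [578.0, -2.0, 274.0]]
pepper_shaker 0.47 [340. 217.] 170 [[478.0, -338.0, 7.0], [493.0, -316.0, 78.0], [511.0, -303.0, 90.0]]
sugar_bowl 0.88 [328. 168.] 329 [[624.0, -319.0, 29.0], [649.0, -291.0, 55.0], [679.0, -264.0, 66.0]]
sugar_bowl 0.74 [254. 195.] 366 [[528.0, -81.0, 129.0], [552.0, -52.0, 170.0], [580.0, -20.0, 181.0]]
```

```bash
python3 - <<'E'
import cv2,numpy as np
a=cv2.imread('pics/side0.png');b=cv2.imread('pics/top0.png')
cv2.imwrite('pics/c0.png',np.vstack([cv2.resize(a[180:480,200:600],(640,300*640//400))[:300*640//400],]))
cv2.imwrite('pics/c1.png',cv2.resize(b[200:420,200:560],(790,483)))
import cv2 as c
t=np.load('top.npy')
# shelf top fit: points z 283-296
m=(abs(t[...,2]-290)<5)&(t[...,0]>540)&(t[...,0]<760)&(abs(t[...,1]+45)<90)
X=t[m]
print(len(X),np.median(X[:,2]),c.minAreaRect(X[:,:2].astype(np.float32)),np.round(c.boxPoints(c.minAreaRect(X[:,:2].astype(np.float32)))).tolist())
m=(t[...,2]>35)&(t[...,2]<55)&(abs(t[...,0]-490)<110)&(abs(t[...,1]+40)<120)
X=t[m]; print(c.minAreaRect(X[:,:2].astype(np.float32)))
# handle: right
for n in['top','side']:
    t=np.load(n+'.npy'); m=(t[...,2]>180)&(t[...,0]<570)&(t[...,0]>430)&(t[...,1]<-115)&(t[...,1]>-240)
    X=t[m]; print(n,len(X)); 
    if len(X): print(np.round(np.percentile(X,[2,25,50,75,98],axis=0)).tolist())
    m=(t[...,2]>200)&(t[...,0]<600)&(t[...,0]>430)&(t[...,1]>-115)&(t[...,1]<30)&(t[...,2]<262)
    X=t[m]; 
    if len(X): print('rim',np.round(np.percentile(X,[2,25,50,75,98],axis=0)).tolist())
E
```

```text
1606 288.351956864077 ((648.2307739257812, -42.741729736328125), (159.5023956298828, 129.35289001464844), 0.27607694268226624) [[568.0, 22.0], [569.0, -108.0], [728.0, -107.0], [728.0, 22.0]]
((502.1813659667969, -45.440093994140625), (200.0263671875, 200.083251953125), 87.02500915527344)
top 221
[[513.0, -207.0, 195.0], [516.0, -179.0, 265.0], [521.0, -153.0, 270.0], [527.0, -130.0, 272.0], [565.0, -116.0, 276.0]]
rim [[494.0, -96.0, 202.0], [501.0, -83.0, 218.0], [509.0, -49.0, 243.0], [539.0, -15.0, 249.0], [569.0, -2.0, 261.0]]
side 79
[[512.0, -204.0, 237.0], [516.0, -162.0, 252.0], [521.0, -126.0, 266.0], [527.0, -122.0, 271.0], [540.0, -119.0, 273.0]]
rim [[495.0, -96.0, 202.0], [523.0, -92.0, 214.0], [546.0, -1.0, 227.0], [570.0, 2.0, 240.0], [596.0, 6.0, 257.0]]
```

View pics/side0.png

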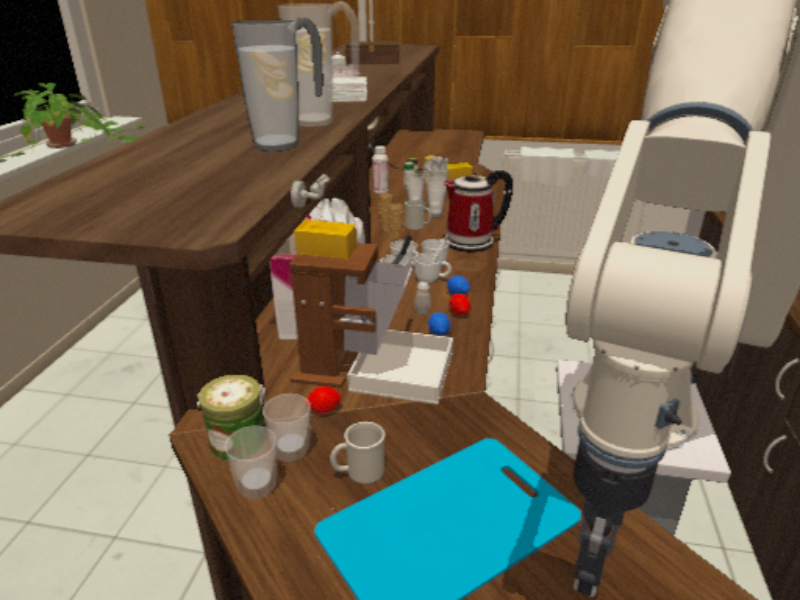

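View pics/c1.png

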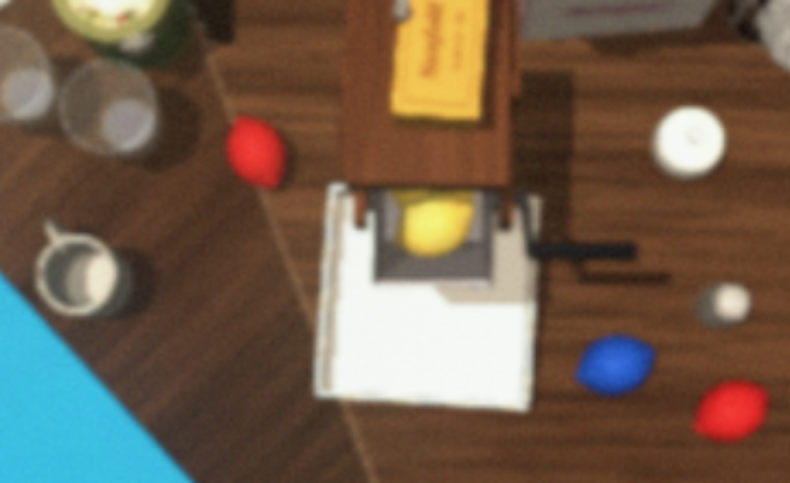

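Side view: the stand is at about (335,320), with the bin's handle towards the robot and the tray at (400,365). The top crop shows the yellow lemon in the bin at (435,225) and the handle at (585,250). The stand origin works out at about (633.5, -48.5), yaw about 0. The bin sits about 61 mm in front of home, and all the sizes match the text.

```bash
cat >> h.py <<'E'
def lean(deg,yaw=0):
    t=np.radians(deg); x=[np.cos(t),0,np.sin(t)]; z=[np.sin(t),0,-np.cos(t)]
    return R.from_euler('z',yaw)*R.from_matrix(np.stack([x,np.cross(z,x),z],1))
def rel(p0,R0,p,Rt):
    d=R0.inv().apply(np.array(p)-p0)/600; w=(R0.inv()*Rt).as_rotvec()/(np.pi/2)
    print('dp',np.round(d,4).tolist(),'tw',np.round(w,4).tolist(),'rows>=%.1f %.1f'%(np.linalg.norm(d)*600/41.7,np.linalg.norm(w)*90/7.16))
def chain(targets):
    s=r.sense(); p0=s['eef_pos']; R0=R.from_euler('xyz',s['tcp_rot'])
    print(round(s['clock'],2),np.round(p0,1),np.round(s['contact_force'],1))
    for p,Rt in targets: rel(p0,R0,p,Rt); p0,R0=np.array(p),Rt
E
python3 - <<'E'
from h import *
chain([((360,260,350),lean(20,0.6)),((430,-48,230),lean(50)),((475,-48,161),lean(50))])
E
```

```text
1.0 [173.8 600.3 231.3] [ 0.5 -0.2 -0.6]
dp [-0.4586, 0.4558, -0.1979] tw [-0.0765, 0.2133, 0.4341] rows>=9.7 6.2
dp [-0.2503, 0.4895, 0.1217] tw [-0.2216, 0.3232, 0.3164] rows>=8.1 6.3
dp [-0.0399, 0.0, 0.1314] tw [0.0, 0.0, 0.0] rows>=2.0 0.0
```

Emit:
carry_out(targets=[{"delta_pos":[-0.4586,0.4558,-0.1979],"twist":[-0.0765,0.2133,0.4341],"grip":1},{"delta_pos":[-0.4586,0.4558,-0.1979],"twist":[-0.0765,0.2133,0.4341],"grip":1},{"delta_pos":[-0.4586,0.4558,-0.1979],"twist":[-0.0765,0.2133,0.4341],"grip":1},{"delta_pos":[-0.4586,0.4558,-0.1979],"twist":[-0.0765,0.2133,0.4341],"grip":1},{"delta_pos":[-0.4586,0.4558,-0.1979],"twist":[-0.0765,0.2133,0.4341],"grip":1}], newtons=40)

```text
clock: 1.42
eef_pos: [270.0, 423.8, 292.7]
tcp_rot: [3.123, -0.288, 0.729]
contact_force: [0.4, -1.3, 0.6]
opening: 0.302
```

```bash
python3 - <<'E'
from h import *
chain([((360,260,350),lean(20,0.6)),((430,-48,230),lean(50))])
E
```

```text
1.42 [270.  423.8 292.7] [ 0.4 -1.3  0.6]
dp [-0.0398, 0.3056, -0.1058] tw [-0.0139, 0.0382, 0.0781] rows>=4.7 1.1
dp [-0.2503, 0.4895, 0.1217] tw [-0.2216, 0.3232, 0.3164] rows>=8.1 6.3
```

Emit:
carry_out(targets=[{"delta_pos":[-0.0398,0.3056,-0.1058],"twist":[-0.0139,0.0382,0.0781]},{"delta_pos":[-0.0398,0.3056,-0.1058],"twist":[-0.0139,0.0382,0.0781]},{"delta_pos":[-0.0398,0.3056,-0.1058],"twist":[-0.0139,0.0382,0.0781]},{"delta_pos":[-0.0398,0.3056,-0.1058],"twist":[-0.0139,0.0382,0.0781]},{"delta_pos":[-0.0398,0.3056,-0.1058],"twist":[-0.0139,0.0382,0.0781]}])

```text
schema error: expected keys twist, delta_pos, grip
```

```bash
python3 - <<'E'
from h import *
chain([((425,-48,250),lean(50))])
E
```

```text
1.42 [270.  423.8 292.7] [ 0.4 -1.3  0.6]
dp [-0.3374, 0.7591, -0.0117] tw [-0.2467, 0.3517, 0.3963] rows>=12.0 7.3
```

Grip is required in each row. I'll go straight for the front pose, since the path stays at z ≥ 250.

Emit:
carry_out(targets=[{"delta_pos":[-0.3374,0.7591,-0.0117],"twist":[-0.2467,0.3517,0.3963],"grip":1},{"delta_pos":[-0.3374,0.7591,-0.0117],"twist":[-0.2467,0.3517,0.3963],"grip":1},{"delta_pos":[-0.3374,0.7591,-0.0117],"twist":[-0.2467,0.3517,0.3963],"grip":1},{"delta_pos":[-0.3374,0.7591,-0.0117],"twist":[-0.2467,0.3517,0.3963],"grip":1},{"delta_pos":[-0.3374,0.7591,-0.0117],"twist":[-0.2467,0.3517,0.3963],"grip":1}])

```text
clock: 1.83
eef_pos: [334.2, 230.0, 275.2]
tcp_rot: [3.073, -0.684, 0.281]
contact_force: [1.1, -0.2, -1.5]
opening: 0.002
```

```bash
python3 - <<'E'
from h import *
chain([((425,-48,250),lean(50)),((475,-48,161),lean(50))])
E
```

```text
1.83 [334.2 230.  275.2] [ 1.1 -0.2 -1.5]
dp [-0.0135, 0.483, 0.0767] tw [-0.0823, 0.115, 0.1316] rows>=7.0 2.4
dp [-0.0601, 0.0, 0.1592] tw [0.0, 0.0, 0.0] rows>=2.4 0.0
```

Emit:
carry_out(targets=[{"delta_pos":[-0.0135,0.483,0.0767],"twist":[-0.0823,0.115,0.1316],"grip":1},{"delta_pos":[-0.0135,0.483,0.0767],"twist":[-0.0823,0.115,0.1316],"grip":1},{"delta_pos":[-0.0135,0.483,0.0767],"twist":[-0.0823,0.115,0.1316],"grip":1},{"delta_pos":[-0.0135,0.483,0.0767],"twist":[-0.0823,0.115,0.1316],"grip":1},{"delta_pos":[-0.0135,0.483,0.0767],"twist":[-0.0823,0.115,0.1316],"grip":1}])

```text
clock: 2.25
eef_pos: [384.0, 81.9, 259.2]
tcp_rot: [3.136, -0.863, 0.009]
contact_force: [1.0, 0.8, -0.0]
opening: -0.003
```

```bash
python3 - <<'E'
from h import *
chain([((440,-48,185),lean(50)),((475,-48,161),lean(50))])
E
```

```text
2.25 [384.   81.9 259.2] [ 1.   0.8 -0. ]
dp [-0.0346, 0.2166, 0.151] tw [-0.0011, 0.0064, 0.0039] rows>=3.8 0.1
dp [0.0069, 0.0, 0.0704] tw [0.0, 0.0, 0.0] rows>=1.0 0.0
```

Emit:
carry_out(targets=[{"delta_pos":[-0.0346,0.2166,0.151],"twist":[-0.0011,0.0064,0.0039],"grip":1},{"delta_pos":[-0.0346,0.2166,0.151],"twist":[-0.0011,0.0064,0.0039],"grip":1},{"delta_pos":[-0.0346,0.2166,0.151],"twist":[-0.0011,0.0064,0.0039],"grip":1},{"delta_pos":[-0.0346,0.2166,0.151],"twist":[-0.0011,0.0064,0.0039],"grip":1},{"delta_pos":[-0.0346,0.2166,0.151],"twist":[-0.0011,0.0064,0.0039],"grip":1}])

```text
clock: 2.67
eef_pos: [416.7, -10.7, 237.0]
tcp_rot: [3.123, -0.846, -0.004]
contact_force: [2.2, 8.1, 1.7]
opening: -0.001
```

```bash
python3 - <<'E'
from h import *
chain([((480,-48.5,161),lean(50)),((500,-48.5,161),lean(50))])
E
```

```text
2.67 [416.7 -10.7 237. ] [2.2 8.1 1.7]
dp [-0.0246, 0.0596, 0.1643] tw [0.0139, 0.0172, -0.0014] rows>=2.5 0.3
dp [0.0214, 0.0, 0.0255] tw [0.0, 0.0, 0.0] rows>=0.5 0.0
```

```bash
python3 - <<'E'
from h import *
p,d,P=cloud('side')
cv2.imwrite('pics/s1.png',cv2.resize(p[80:300,130:430,::-1],(800,587)))
s=r.sense(); print({k:np.round(v,2) for k,v in s.items()})
E
```

```text
{'clock': np.float64(2.72), 'qpos': array([-0.03, -0.3 ,  2.6 , -1.3 ,  0.  ,  1.28]), 'qvel': array([ 0.1 , -0.03,  0.  ,  0.01,  0.  ,  0.11]), 'joint_efforts': array([  0.07, -12.77, -27.08,  -0.04,  -3.46,   0.23]), 'eef_pos': array([417.75, -14.  , 236.88]), 'tcp_rot': array([ 3.12, -0.84, -0.01]), 'contact_force': array([-0.24, -0.04,  0.71]), 'wrist_torque': array([-0.02,  0.31, -0.07]), 'opening': np.float64(0.0)}
```

View pics/s1.png

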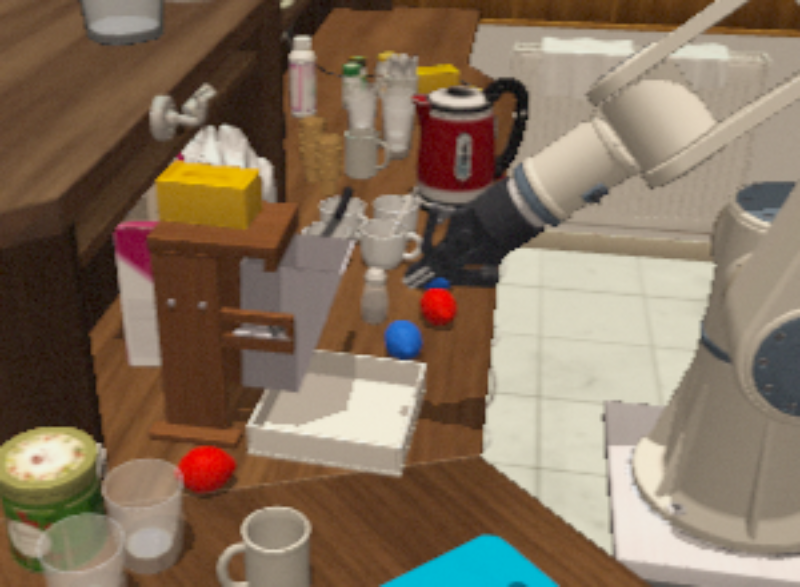

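The picture shows the hand free in front of the bin. The hitch is in the wrist: q5 is at 0 and q4 at its limit, a singularity at 50° lean. I'll use a 30° lean in the arm's own plane and half-open jaws, so the upper finger keeps the body clear of the rim.

```bash
python3 - <<'E'
from h import *
chain([((430,-45,235),lean(28,-.1)),((440,-48.5,160),lean(30,-.095))])
E
```

```text
2.72 [417.8 -14.  236.9] [-0.2 -0.   0.7]
dp [0.0114, 0.0511, 0.0188] tw [-0.0217, -0.2265, 0.0447] rows>=0.8 2.9
dp [-0.0435, 0.0041, 0.1184] tw [0.0015, 0.0222, -0.0028] rows>=1.8 0.3
```

Emit:
carry_out(targets=[{"delta_pos":[0.0114,0.0511,0.0188],"twist":[-0.0217,-0.2265,0.0447],"grip":0},{"delta_pos":[0.0114,0.0511,0.0188],"twist":[-0.0217,-0.2265,0.0447],"grip":0},{"delta_pos":[0.0114,0.0511,0.0188],"twist":[-0.0217,-0.2265,0.0447],"grip":0},{"delta_pos":[0.0114,0.0511,0.0188],"twist":[-0.0217,-0.2265,0.0447],"grip":0},{"delta_pos":[0.0114,0.0511,0.0188],"twist":[-0.0217,-0.2265,0.0447],"grip":0}])

```text
clock: 3.13
eef_pos: [437.6, -61.8, 230.3]
tcp_rot: [3.037, -0.703, -0.07]
contact_force: [0.2, -1.6, 0.1]
opening: 0.501
```

```bash
python3 - <<'E'
from h import *
s=r.sense();print(np.round(s['qpos'],3),np.round(s['tcp_rot'],3))
chain([((440,-48.5,160),lean(30,-.1)),((478,-48.5,149),lean(30,-.095))])
E
```

```text
[-0.055 -0.223  2.478 -0.555  0.217  0.555] [ 3.037 -0.703 -0.07 ]
3.13 [437.6 -61.8 230.3] [ 0.2 -1.6  0.1]
dp [-0.0738, -0.0317, 0.0882] tw [0.0553, -0.1146, 0.0098] rows>=1.7 1.6
dp [0.0454, -0.0063, 0.0474] tw [0.0016, -0.0, -0.0028] rows>=0.9 0.0
```

Emit:
carry_out(targets=[{"delta_pos":[-0.0738,-0.0317,0.0882],"twist":[0.0553,-0.1146,0.0098],"grip":0},{"delta_pos":[-0.0738,-0.0317,0.0882],"twist":[0.0553,-0.1146,0.0098],"grip":0},{"delta_pos":[-0.0738,-0.0317,0.0882],"twist":[0.0553,-0.1146,0.0098],"grip":0},{"delta_pos":[-0.0738,-0.0317,0.0882],"twist":[0.0553,-0.1146,0.0098],"grip":0},{"delta_pos":[-0.0738,-0.0317,0.0882],"twist":[0.0553,-0.1146,0.0098],"grip":0}])

```text
clock: 3.55
eef_pos: [440.9, -48.3, 159.5]
tcp_rot: [-3.141, -0.524, -0.1]
contact_force: [-0.2, -0.1, 0.3]
opening: 0.499
```

```bash
python3 - <<'E'
from h import *
s=r.sense();print(np.round(s['qpos'],3),np.round(s['tcp_rot'],3))
chain([((475,-48.5,149),lean(30,-.1)),((505,-48.5,149),lean(30,-.095)),((548,-48.5,149),lean(30,-.09))])
E
```

```text
[-0.121 -0.029  2.435  0.056  0.212 -0.073] [-3.141 -0.524 -0.1  ]
3.55 [440.9 -48.3 159.5] [-0.2 -0.1  0.3]
dp [0.0403, -0.0052, 0.0436] tw [-0.0006, -0.0005, -0.0] rows>=0.9 0.0
dp [0.0431, -0.005, 0.0249] tw [0.0016, -0.0, -0.0028] rows>=0.7 0.0
dp [0.0618, -0.0068, 0.0357] tw [0.0016, 0.0, -0.0028] rows>=1.0 0.0
```

Emit:
carry_out(targets=[{"delta_pos":[0.0403,-0.0052,0.0436],"twist":[0,0,0],"grip":0},{"delta_pos":[0.0489,-0.0062,0.0486],"twist":[0,0,0],"grip":0},{"delta_pos":[0.0575,-0.0072,0.0536],"twist":[0,0,0],"grip":0},{"delta_pos":[0.0661,-0.0082,0.0586],"twist":[0,0,0],"grip":0},{"delta_pos":[0.0747,-0.0092,0.0636],"twist":[0,0,0],"grip":0}])

```text
clock: 3.97
eef_pos: [498.4, -48.3, 150.7]
tcp_rot: [3.141, -0.527, -0.098]
contact_force: [-4.2, -0.3, 1.7]
opening: 0.5
```

```bash
cat >> h.py <<'E'
def hand():
    p,d,P=cloud('top')
    X=P[(P[...,2]>262)&(P[...,2]<285)&(P[...,0]<640)&(P[...,0]>430)&(P[...,1]<-135)&(P[...,1]>-205)]
    if len(X): print('handle',len(X),np.round(np.median(X,0),1),np.round(np.percentile(X,[5,95],axis=0)).tolist())
    return p
E
python3 - <<'E'
from h import *
cv2.imwrite('pics/t2.png',hand()[120:270,180:380,::-1])
chain([((535,-48.5,149),lean(30,-.1)),((548,-48.5,149),lean(30,-.1))])
E
```

```text
handle 127 [ 546.5 -170.3  281.5] [[540.0, -201.0, 276.0], [553.0, -140.0, 284.0]]
4.02 [499.1 -48.4 150.8] [-2.2  0.4 -0.1]
dp [0.0499, -0.0057, 0.0325] tw [-0.0002, -0.0023, 0.0008] rows>=0.9 0.0
dp [0.0187, -0.0022, 0.0108] tw [0.0, 0.0, 0.0] rows>=0.3 0.0
```

```bash
python3 - <<'E'
from h import *
p,d,P=cloud('side')
cv2.imwrite('pics/s2.png',cv2.resize(p[110:270,190:350,::-1],(600,600),interpolation=cv2.INTER_CUBIC))
E
```

```text
(no output)
```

View pics/s2.png

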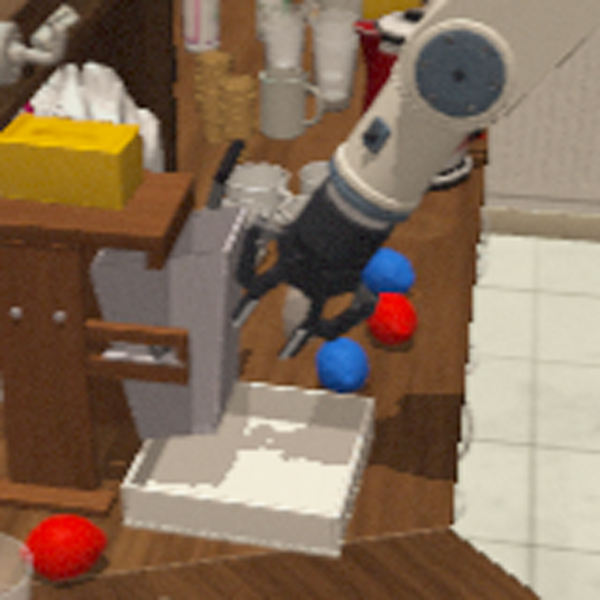

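View 4: the knuckle of the half-open upper finger touches the front wall near the rim at (245,260), and that tips the bin back a little. I'll back off. I need more lean with the jaws turned sideways, so I'll fit the arm kinematics to choose wrist branches deliberately.

```bash
cat > fk.py <<'E'
from h import *
from scipy.optimize import least_squares
def fk(q,k):
    r0,z0,a,b,L=k
    y=R.from_euler('z',q[0]); f=q[1]+q[2]
    W=y.apply([r0+a*np.sin(q[1])+b*np.sin(f),0,z0+a*np.cos(q[1])+b*np.cos(f)])
    Rt=lean(180-np.degrees(f),q[0])*R.from_euler('z',q[3])*R.from_euler('y',-q[4])*R.from_euler('z',q[5])
    return W+L*Rt.apply([0,0,1]),Rt
def ik(p,Rt,k,q0):
    def e(q):
        P,Q=fk(q,k); return np.r_[(P-p)/100,(Rt.inv()*Q).as_rotvec()]
    s=least_squares(e,q0,bounds=([-2.63,-.92,.06,-1.3,0,-3.02],[2.63,2.1,2.66,4.44,2.69,3.02])); return s.x,s.cost
E
cat > a.py <<'E'
from fk import *
s=r.sense()
D=[([1.28661524,.353637697,1.63416652,0,1.1552,-.002367],[173.644,599.88,230.554],None),
([-.055,-.223,2.478,-.555,.217,.555],[437.6,-61.8,230.3],[3.037,-.703,-.07]),
([-.121,-.029,2.435,.056,.212,-.073],[440.9,-48.3,159.5],[-3.141,-.524,-.1]),
(s['qpos'],s['eef_pos'],s['tcp_rot'])]
f=lambda k:np.concatenate([fk(q,k)[0]-p for q,p,_ in D])
o=least_squares(f,[0,194,603,456,344]); k=o.x; print(np.round(k,1),np.round(o.fun,1)); np.save('k.npy',k)
for q,p,e in D[1:]: print(np.round(fk(q,k)[1].as_euler('xyz'),3),e)
print(np.round(s['qpos'],3))
chain([((435,-48.5,165),lean(30,-.1))])
E
python3 a.py
```

```text
[ -2.2 206.  565.8 465.9 310.2] [-0.  -5.4  7.2 -7.5  2.9 -2.5  5.5 -2.3 -2.1  6.9 -2.2 -2.6]
[ 3.037 -0.703 -0.069] [3.037, -0.703, -0.07]
[-3.14  -0.524 -0.1  ] [-3.141, -0.524, -0.1]
[ 3.141 -0.527 -0.098] [ 3.14113471 -0.52729381 -0.0984337 ]
[-1.000e-01  8.900e-02  2.342e+00  1.000e-03  1.830e-01 -2.000e-03]
4.07 [498.8 -48.4 150.7] [-2.6  0.3 -1.1]
dp [-0.0794, 0.0107, -0.0737] tw [-0.0002, -0.0024, 0.0009] rows>=1.6 0.0
```

```bash
cat > b.py <<'E'
from fk import *
k=np.load('k.npy')
def wp(p,q4,q5,q6,g):
    s=least_squares(lambda x:fk([*x,q4,q5,q6],k)[0]-p,g)
    q=[*s.x,q4,q5,q6]; return q,fk(q,k)[1]
s=r.sense();g=s['qpos'][:3]
P=(430,-48.5,195)
tg=[]
for q4,q6 in [(0,0),(np.pi/3,-.26),(2*np.pi/3,-.9),(np.pi,-np.pi/2)]:
    q,Rt=wp(P,q4,.2,q6,g); z=Rt.apply([0,0,1]); print(np.round(q,2),'lean',np.round(np.degrees(np.arccos(-z[2])),1),np.round(z,2)); tg.append((P,Rt))
for x in (475,565):
    Rt=lean(46,-.1)*R.from_euler('z',np.pi/2); q,c=ik((x,-48.5,160),Rt,k,q); print('final',x,np.round(q,2),c)
tg.append(((475,-48.5,160),Rt))
chain(tg)
E
python3 b.py
```

```text
[-0.11 -0.15  2.47  0.    0.2   0.  ] lean 35.5 [ 0.58 -0.07 -0.81]
[-0.24 -0.15  2.52  1.05  0.2  -0.26] lean 39.8 [ 0.64  0.02 -0.77]
[-0.24 -0.15  2.6   2.09  0.2  -0.9 ] lean 46.6 [ 0.73  0.   -0.69]
[-0.11 -0.15  2.63  3.14  0.2  -1.57] lean 49.3 [ 0.75 -0.08 -0.65]
final 475 [-0.1   0.02  2.57  3.13  0.25 -1.56] 2.650796129957729e-20
final 565 [-0.08  0.16  2.4   3.22  0.22 -1.63] 2.3331342888238564e-26
4.07 [498.8 -48.4 150.7] [-2.6  0.3 -1.1]
dp [-0.0614, 0.0115, -0.1211] tw [-0.0045, 0.0593, 0.0074] rows>=2.0 0.8
dp [0.0, 0.0, 0.0] tw [0.0758, 0.015, 0.5544] rows>=0.0 7.0
dp [0.0, 0.0, 0.0] tw [0.0644, 0.0422, 0.2567] rows>=0.0 3.4
dp [0.0, 0.0, 0.0] tw [0.0244, 0.0575, 0.1775] rows>=0.0 2.4
dp [-0.0084, -0.0044, 0.0945] tw [-0.0368, -0.0058, -0.0053] rows>=1.4 0.5
```

Emit:
carry_out(targets=[{"delta_pos":[-0.0794,0.0107,-0.0737],"twist":[0,0,0],"grip":0},{"delta_pos":[-0.0794,0.0107,-0.0737],"twist":[0,0,0],"grip":1},{"delta_pos":[-0.0794,0.0107,-0.0737],"twist":[0,0,0],"grip":1}])

```text
clock: 4.32
eef_pos: [430.4, -48.2, 163.9]
tcp_rot: [3.141, -0.524, -0.099]
contact_force: [-0.1, -0.5, -0.5]
opening: 0.227
```

```bash
sed -i 's/P=(430,-48.5,195)/P=(450,-48.5,185)/; s/-.26)/-.52)/; s/-.9)/-1.05)/; s/for q4,q6 in \[(0,0),/for q4,q6 in [/' b.py; python3 b.py
```

```text
[-0.23 -0.09  2.48  1.05  0.2  -0.52] lean 38.3 [ 0.62  0.03 -0.78]
[-0.23 -0.09  2.56  2.09  0.2  -1.05] lean 45.0 [ 0.71  0.01 -0.71]
[-0.11 -0.09  2.6   3.14  0.2  -1.57] lean 47.7 [ 0.74 -0.08 -0.67]
final 475 [-0.1   0.02  2.57  3.13  0.25 -1.56] 2.3535411489142603e-20
final 565 [-0.08  0.16  2.4   3.22  0.22 -1.63] 2.2135349893617621e-26
4.32 [430.4 -48.2 163.9] [-0.1 -0.5 -0.5]
dp [0.0457, -0.0027, -0.0141] tw [0.0861, 0.066, 0.3894] rows>=0.7 5.1
dp [0.0, 0.0, 0.0] tw [0.0547, 0.0547, 0.3266] rows>=0.0 4.2
dp [0.0, 0.0, 0.0] tw [0.0193, 0.0634, 0.2737] rows>=0.0 3.5
dp [-0.0045, 0.0029, 0.0587] tw [-0.019, -0.0034, -0.0032] rows>=0.8 0.2
```

Emit:
carry_out(targets=[{"delta_pos":[0.0457,-0.0027,-0.0141],"twist":[0.0861,0.066,0.3894],"grip":1},{"delta_pos":[0.0457,-0.0027,-0.0141],"twist":[0.0861,0.066,0.3894],"grip":1},{"delta_pos":[0.0457,-0.0027,-0.0141],"twist":[0.0861,0.066,0.3894],"grip":1},{"delta_pos":[0.0457,-0.0027,-0.0141],"twist":[0.0861,0.066,0.3894],"grip":1},{"delta_pos":[0.0457,-0.0027,-0.0141],"twist":[0.0861,0.066,0.3894],"grip":1}])

```text
clock: 4.73
eef_pos: [455.2, -48.7, 186.7]
tcp_rot: [-2.72, -0.506, -0.701]
contact_force: [-0.8, 0.3, -0.3]
opening: 0.003
```

Emit:
carry_out(targets=[{"delta_pos":[0.0,0.0,0.0],"twist":[0.0547,0.0547,0.3266],"grip":1},{"delta_pos":[0.0,0.0,0.0],"twist":[0.0547,0.0547,0.3266],"grip":1},{"delta_pos":[0.0,0.0,0.0],"twist":[0.0547,0.0547,0.3266],"grip":1},{"delta_pos":[0.0,0.0,0.0],"twist":[0.0547,0.0547,0.3266],"grip":1},{"delta_pos":[0.0,0.0,0.0],"twist":[0.0547,0.0547,0.3266],"grip":1}])

```text
clock: 5.15
eef_pos: [455.0, -48.1, 186.4]
tcp_rot: [-2.455, -0.331, -1.155]
contact_force: [0.9, -0.9, 0.9]
opening: 0.004
```

```bash
python3 b.py; python3 -c "
from h import *
print(np.round(r.sense()['qpos'],2))"
```

```text
[-0.23 -0.09  2.48  1.05  0.2  -0.52] lean 38.3 [ 0.62  0.03 -0.78]
[-0.23 -0.09  2.56  2.09  0.2  -1.05] lean 45.0 [ 0.71  0.01 -0.71]
[-0.11 -0.09  2.6   3.14  0.2  -1.57] lean 47.7 [ 0.74 -0.08 -0.67]
final 475 [-0.1   0.02  2.57  3.13  0.25 -1.56] 2.3505662973692654e-20
final 565 [-0.08  0.16  2.4   3.22  0.22 -1.63] 2.4849949276207112e-26
5.15 [455.  -48.1 186.4] [ 0.9 -0.9  0.9]
dp [-0.0034, 0.007, -0.004] tw [-0.0368, -0.0379, -0.22] rows>=0.1 2.8
dp [0.0, 0.0, 0.0] tw [0.0547, 0.0547, 0.3266] rows>=0.0 4.2
dp [0.0, 0.0, 0.0] tw [0.0193, 0.0634, 0.2737] rows>=0.0 3.5
dp [-0.0045, 0.0029, 0.0587] tw [-0.019, -0.0034, -0.0032] rows>=0.8 0.2
[-0.26 -0.06  2.53  1.85  0.21 -1.  ]
```

```bash
sed -i 's/for q4,q6 in .*:$/for q4,q6 in [(np.pi,-np.pi\/2)]:/;' b.py; sed -i "s/^    q,Rt=wp(P,q4,.2,q6,g); .*/    q,Rt=wp(P,q4,.2,q6,g); tg.append((P,Rt))/" b.py; python3 b.py
```

```text
final 475 [-0.1   0.02  2.57  3.13  0.25 -1.56] 2.3505662973692654e-20
final 565 [-0.08  0.16  2.4   3.22  0.22 -1.63] 2.4849949276207112e-26
5.15 [455.  -48.1 186.4] [ 0.9 -0.9  0.9]
dp [-0.0034, 0.007, -0.004] tw [0.0352, 0.078, 0.381] rows>=0.1 4.9
dp [-0.0045, 0.0029, 0.0587] tw [-0.019, -0.0034, -0.0032] rows>=0.8 0.2
```

Emit:
carry_out(targets=[{"delta_pos":[-0.0034,0.007,-0.004],"twist":[0.0352,0.078,0.381],"grip":1},{"delta_pos":[-0.0034,0.007,-0.004],"twist":[0.0352,0.078,0.381],"grip":1},{"delta_pos":[-0.0034,0.007,-0.004],"twist":[0.0352,0.078,0.381],"grip":1},{"delta_pos":[-0.0034,0.007,-0.004],"twist":[0.0352,0.078,0.381],"grip":1},{"delta_pos":[-0.0034,0.007,-0.004],"twist":[0.0352,0.078,0.381],"grip":1}])

```text
clock: 5.57
eef_pos: [450.2, -47.7, 185.1]
tcp_rot: [-2.331, -0.099, -1.534]
contact_force: [-0.5, -0.0, 0.7]
opening: 0.003
```

```bash
python3 - <<'E'
from h import *
print(np.round(r.sense()['qpos'],2)); hand()
Rt=lean(46,-.1)*R.from_euler('z',np.pi/2)
chain([((480,-48.5,158),Rt),((500,-48.5,158),Rt),((530,-48.5,158),Rt)])
E
```

```text
[-0.17 -0.05  2.59  2.77  0.23 -1.42]
handle 134 [ 529.8 -170.4  276.4] [[524.0, -201.0, 271.0], [537.0, -138.0, 281.0]]
5.62 [449.8 -48.3 184.8] [-1.3  0.8 -1.9]
dp [-0.0025, -0.0022, 0.0672] tw [-0.0095, 0.0173, 0.0972] rows>=1.0 1.2
dp [-0.0033, -0.023, 0.0239] tw [0.0, 0.0, 0.0] rows>=0.5 0.0
dp [-0.005, -0.0346, 0.0358] tw [0.0, 0.0, 0.0] rows>=0.7 0.0
```

Emit:
carry_out(targets=[{"delta_pos":[-0.0025,-0.0022,0.0672],"twist":[-0.0095,0.0173,0.0972],"grip":1},{"delta_pos":[-0.0025,-0.0022,0.0672],"twist":[-0.0095,0.0173,0.0972],"grip":1},{"delta_pos":[-0.0025,-0.0022,0.0672],"twist":[-0.0095,0.0173,0.0972],"grip":1}])

```text
clock: 5.87
eef_pos: [482.4, -47.3, 157.3]
tcp_rot: [-2.34, -0.008, -1.658]
contact_force: [-0.3, 0.5, -0.3]
opening: 0.002
```

Emit:
carry_out(targets=[{"delta_pos":[-0.0011,-0.0077,0.008],"twist":[0,0,0],"grip":1},{"delta_pos":[-0.0022,-0.0154,0.016],"twist":[0,0,0],"grip":1},{"delta_pos":[-0.0033,-0.023,0.0239],"twist":[0,0,0],"grip":1},{"delta_pos":[-0.0044,-0.0307,0.0319],"twist":[0,0,0],"grip":1},{"delta_pos":[-0.0055,-0.0384,0.0399],"twist":[0,0,0],"grip":1}])

```text
clock: 6.28
eef_pos: [514.6, -47.1, 158.3]
tcp_rot: [-2.339, -0.01, -1.655]
contact_force: [-1.4, 0.3, 0.3]
opening: 0.001
```

```bash
python3 - <<'E'
from h import *
print(np.round(r.sense()['qpos'],2)); hand()
p,d,P=cloud('side')
cv2.imwrite('pics/s3.png',cv2.resize(p[110:270,190:350,::-1],(600,600),interpolation=cv2.INTER_CUBIC))
Rt=lean(46,-.1)*R.from_euler('z',np.pi/2)
chain([((530,-48.5,158),Rt),((545,-48.5,158),Rt),((560,-48.5,158),Rt)])
E
```

```text
[-0.09  0.14  2.49  3.14  0.29 -1.59]
handle 129 [ 526.  -168.1  274.7] [[521.0, -200.0, 270.0], [532.0, -138.0, 279.0]]
6.38 [515.  -47.  158.3] [-0.6 -0.5  0.1]
dp [0.0003, -0.0172, 0.0184] tw [-0.0002, 0.0027, 0.0115] rows>=0.4 0.1
dp [-0.0025, -0.0173, 0.0179] tw [0.0, 0.0, 0.0] rows>=0.4 0.0
dp [-0.0025, -0.0173, 0.0179] tw [0.0, 0.0, 0.0] rows>=0.4 0.0
```

View pics/s3.png

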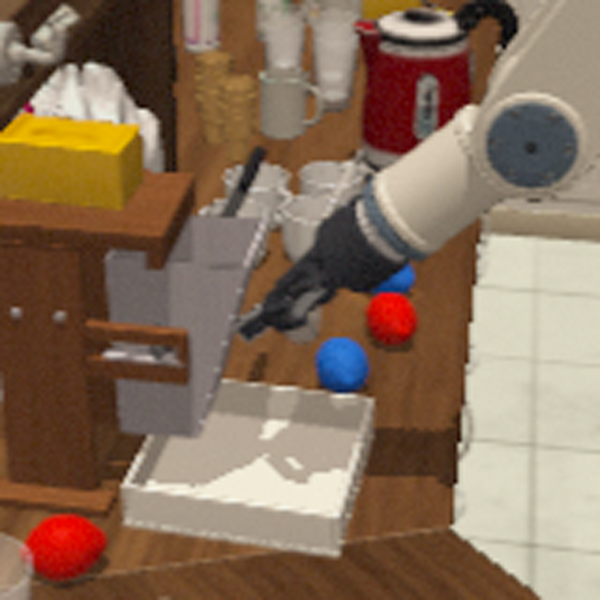

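View 5: the closed tip sits at (245,330) against the front wall at slot level, and the body is well clear. I'll push now.

Emit:
carry_out(targets=[{"delta_pos":[0.0,-0.007,0.0073],"twist":[0,0,0],"grip":1},{"delta_pos":[-0.001,-0.014,0.0146],"twist":[0,0,0],"grip":1},{"delta_pos":[-0.0015,-0.021,0.0219],"twist":[0,0,0],"grip":1},{"delta_pos":[-0.002,-0.028,0.0292],"twist":[0,0,0],"grip":1},{"delta_pos":[-0.0022,-0.0345,0.0363],"twist":[0,0,0],"grip":1}])

```text
clock: 6.8
eef_pos: [541.3, -47.7, 155.2]
tcp_rot: [-2.346, -0.01, -1.655]
contact_force: [-8.4, 3.0, -0.0]
opening: 0.001
```

```bash
python3 - <<'E'
from h import *
hand()
Rt=lean(46,-.1)*R.from_euler('z',np.pi/2)
chain([((560,-48.5,158),Rt),((568,-48.5,158),Rt),((572,-48.5,158),Rt)])
E
```

```text
handle 132 [ 544.8 -170.9  271.9] [[538.0, -201.0, 266.0], [551.0, -138.0, 276.0]]
6.85 [542.7 -47.9 155.8] [-3.8  3.6  1.2]
dp [-0.0014, -0.0227, 0.018] tw [0.0034, 0.0028, 0.0116] rows>=0.4 0.2
dp [-0.0013, -0.0092, 0.0095] tw [0.0, 0.0, 0.0] rows>=0.2 0.0
dp [-0.0007, -0.0046, 0.0048] tw [0.0, 0.0, 0.0] rows>=0.1 0.0
```

Emit:
carry_out(targets=[{"delta_pos":[0.0,-0.0055,0.0045],"twist":[0,0,0],"grip":1},{"delta_pos":[-0.0007,-0.011,0.009],"twist":[0,0,0],"grip":1},{"delta_pos":[-0.001,-0.0165,0.0135],"twist":[0,0,0],"grip":1},{"delta_pos":[-0.0014,-0.022,0.018],"twist":[0,0,0],"grip":1},{"delta_pos":[-0.0017,-0.0273,0.0228],"twist":[0,0,0],"grip":1}])

```text
clock: 7.27
eef_pos: [562.5, -48.6, 157.6]
tcp_rot: [-2.345, -0.01, -1.655]
contact_force: [-8.3, 2.6, -0.7]
opening: -0.001
```

```bash
python3 - <<'E'
from h import *
hand()
Rt=lean(46,-.1)*R.from_euler('z',np.pi/2)
chain([((568,-48.5,158),Rt),((576,-48.5,158),Rt)])
E
```

```text
handle 132 [ 572.  -170.7  274. ] [[565.0, -201.0, 270.0], [578.0, -138.0, 278.0]]
7.32 [563.7 -48.6 158.1] [-5.6  2.7  0.2]
dp [-0.0008, -0.0049, 0.0052] tw [0.0033, 0.0028, 0.0115] rows>=0.1 0.2
dp [-0.0013, -0.0092, 0.0095] tw [0.0, 0.0, 0.0] rows>=0.2 0.0
```

Emit:
carry_out(targets=[{"delta_pos":[-0.0004,-0.0029,0.003],"twist":[0,0,0],"grip":1},{"delta_pos":[-0.0008,-0.0058,0.006],"twist":[0,0,0],"grip":1},{"delta_pos":[-0.0012,-0.0087,0.009],"twist":[0,0,0],"grip":1},{"delta_pos":[-0.0017,-0.0116,0.012],"twist":[0,0,0],"grip":1},{"delta_pos":[-0.0017,-0.0116,0.012],"twist":[0,0,0],"grip":1}])

```text
clock: 7.73
eef_pos: [574.1, -48.6, 158.6]
tcp_rot: [-2.342, -0.01, -1.655]
contact_force: [-5.2, 2.2, 0.5]
opening: -0.0
```

```bash
python3 - <<'E'
from h import *
hand()
Rt=lean(46,-.1)*R.from_euler('z',np.pi/2)
chain([((576,-48.5,158),Rt),((540,-48.5,158),Rt)])
E
```

```text
handle 127 [ 588.9 -168.6  272.8] [[583.0, -201.0, 267.0], [595.0, -138.0, 276.0]]
7.78 [574.2 -48.6 158.7] [-4.2  1.4 -0.6]
dp [-0.0005, -0.0013, 0.003] tw [0.0021, 0.0027, 0.0113] rows>=0.0 0.1
dp [0.006, 0.0415, -0.0429] tw [0.0, 0.0, 0.0] rows>=0.9 0.0
```

Emit:
carry_out(targets=[{"delta_pos":[-0.0005,-0.003,0.0032],"twist":[0,0,0],"grip":1},{"delta_pos":[-0.001,-0.006,0.0064],"twist":[0,0,0],"grip":1},{"delta_pos":[-0.001,-0.008,0.0084],"twist":[0,0,0],"grip":1},{"delta_pos":[-0.001,-0.008,0.0084],"twist":[0,0,0],"grip":1}])

```text
clock: 8.12
eef_pos: [576.0, -49.0, 154.7]
tcp_rot: [-2.353, -0.009, -1.658]
contact_force: [-22.5, -5.4, 0.7]
opening: 0.002
```

```bash
python3 - <<'E'
from h import *
hand()
Rt=lean(46,-.1)*R.from_euler('z',np.pi/2)
chain([((584,-48.5,158),Rt),((540,-48.5,158),Rt)])
E
```

```text
handle 127 [ 584.5 -169.2  269.7] [[579.0, -201.0, 264.0], [590.0, -139.0, 274.0]]
8.17 [576.  -49.1 154.8] [-20.7  -5.8  -0. ]
dp [-0.002, -0.0131, 0.0055] tw [0.0088, 0.002, 0.01] rows>=0.2 0.2
dp [0.0073, 0.0507, -0.0525] tw [0.0, 0.0, 0.0] rows>=1.1 0.0
```

Hard stop at 22 N. The handle came back down to z = 270, about 10 mm behind the unhomed mark, so the pins have dropped. I'll retreat and unwind the wrist.

Emit:
carry_out(targets=[{"delta_pos":[0.007,0.0507,-0.0525],"twist":[0,0,0],"grip":1},{"delta_pos":[0.01,0.0507,-0.12],"twist":[0,0,0],"grip":1},{"delta_pos":[0.015,0.0507,-0.18],"twist":[0,0,0],"grip":1},{"delta_pos":[0.015,0.0507,-0.22],"twist":[0,0,0],"grip":1}])

```text
clock: 8.5
eef_pos: [464.1, -46.4, 229.7]
tcp_rot: [-2.339, -0.013, -1.66]
contact_force: [0.6, 0.8, 0.5]
opening: 0.001
```

```bash
cat > b2.py <<'E'
from fk import *
k=np.load('k.npy')
def wp(p,q4,q5,q6,g):
    s=least_squares(lambda x:fk([*x,q4,q5,q6],k)[0]-p,g)
    q=[*s.x,q4,q5,q6]; return q,fk(q,k)[1]
s=r.sense();g=s['qpos'][:3]; print(np.round(s['qpos'],2))
hand()
tg=[]
for P,q4,q5,q6 in [((470,-70,270),2.1,.22,-1.05),((480,-100,300),1.05,.3,-.52),((490,-140,340),0.,.6,0.)]:
    q,Rt=wp(P,q4,q5,q6,g); print(np.round(q,2)); tg.append((P,Rt))
chain(tg)
E
python3 b2.py
```

```text
[-0.1  -0.17  2.51  2.86  0.   -1.31]
handle 96 [ 574.3 -169.3  264.4] [[569.0, -202.0, 262.0], [580.0, -139.0, 268.0]]
[-0.27 -0.21  2.52  2.1   0.22 -1.05]
[-0.37 -0.22  2.38  1.05  0.3  -0.52]
[-0.28 -0.18  2.11  0.    0.6   0.  ]
8.55 [464.6 -45.6 233.7] [ 0.1 -0.6  2.2]
dp [0.0403, -0.0522, -0.0321] tw [0.101, -0.0107, -0.253] rows>=1.1 3.4
dp [0.0648, -0.03, -0.0132] tw [-0.0476, -0.0421, -0.2961] rows>=1.0 3.8
dp [0.0909, 0.0069, -0.0293] tw [-0.1627, -0.1169, -0.3459] rows>=1.4 5.0
```

Emit:
carry_out(targets=[{"delta_pos":[0.0403,-0.0522,-0.0321],"twist":[0.101,-0.0107,-0.253],"grip":1},{"delta_pos":[0.0403,-0.0522,-0.0321],"twist":[0.101,-0.0107,-0.253],"grip":1},{"delta_pos":[0.0403,-0.0522,-0.0321],"twist":[0.101,-0.0107,-0.253],"grip":1},{"delta_pos":[0.0403,-0.0522,-0.0321],"twist":[0.101,-0.0107,-0.253],"grip":1},{"delta_pos":[0.0403,-0.0522,-0.0321],"twist":[0.101,-0.0107,-0.253],"grip":1}])

```text
clock: 8.97
eef_pos: [472.9, -69.0, 266.6]
tcp_rot: [-2.226, -0.259, -1.429]
contact_force: [0.1, -0.2, -0.1]
opening: 0.005
```

```bash
python3 b2.py
```

```text
[-0.28 -0.21  2.53  2.13  0.21 -1.02]
handle 131 [ 584.4 -171.   268.4] [[579.0, -202.0, 264.0], [591.0, -139.0, 273.0]]
[-0.27 -0.21  2.52  2.1   0.22 -1.05]
[-0.37 -0.22  2.38  1.05  0.3  -0.52]
[-0.28 -0.18  2.11  0.    0.6   0.  ]
9.02 [471.8 -69.3 265.5] [-1.   0.6 -0.9]
dp [0.0027, -0.0036, -0.0067] tw [0.015, -0.0014, -0.0275] rows>=0.1 0.4
dp [0.0648, -0.03, -0.0132] tw [-0.0476, -0.0421, -0.2961] rows>=1.0 3.8
dp [0.0909, 0.0069, -0.0293] tw [-0.1627, -0.1169, -0.3459] rows>=1.4 5.0
```

Emit:
carry_out(targets=[{"delta_pos":[0.0648,-0.03,-0.0132],"twist":[-0.0476,-0.0421,-0.32],"grip":1},{"delta_pos":[0.0648,-0.03,-0.0132],"twist":[-0.0476,-0.0421,-0.32],"grip":1},{"delta_pos":[0.0648,-0.03,-0.0132],"twist":[-0.0476,-0.0421,-0.32],"grip":1},{"delta_pos":[0.0648,-0.03,-0.0132],"twist":[-0.0476,-0.0421,-0.32],"grip":1},{"delta_pos":[0.0648,-0.03,-0.0132],"twist":[-0.0476,-0.0421,-0.32],"grip":1}])

```text
clock: 9.43
eef_pos: [481.7, -102.8, 294.1]
tcp_rot: [-2.379, -0.492, -1.143]
contact_force: [0.2, 0.7, -0.0]
opening: 0.003
```

Emit:
carry_out(targets=[{"delta_pos":[0.0909,0.0069,-0.0293],"twist":[-0.1627,-0.1169,-0.3459],"grip":1},{"delta_pos":[0.0909,0.0069,-0.0293],"twist":[-0.1627,-0.1169,-0.3459],"grip":1},{"delta_pos":[0.0909,0.0069,-0.0293],"twist":[-0.1627,-0.1169,-0.3459],"grip":1},{"delta_pos":[0.0909,0.0069,-0.0293],"twist":[-0.1627,-0.1169,-0.3459],"grip":1},{"delta_pos":[0.0909,0.0069,-0.0293],"twist":[-0.1627,-0.1169,-0.3459],"grip":-0.3}])

```text
clock: 9.85
eef_pos: [486.4, -148.8, 329.4]
tcp_rot: [-2.86, -0.586, -0.616]
contact_force: [-0.8, -0.5, -1.1]
opening: 0.128
```

```bash
python3 - <<'E'
from h import *
print(np.round(r.sense()['qpos'],2)); p=hand()
p,d,P=cloud('side')
X=P[(P[...,2]>225)&(P[...,0]<600)&(P[...,0]>540)&(P[...,1]<-122)&(P[...,1]>-215)]
print(len(X)); 
if len(X): print(np.round(np.percentile(X,[5,50,95],axis=0),1).tolist())
chain([((540,-188,330),lean(0,-.3)),((582,-188,300),lean(0,0)),((582,-188,244),lean(0,0))])
E
```

```text
[-0.41 -0.22  2.19  0.31  0.57 -0.09]
handle 125 [ 579.4 -171.5  266.3] [[574.0, -202.0, 263.0], [585.0, -139.0, 270.0]]
30
[[575.8, -204.8, 263.2], [579.5, -175.8, 266.8], [586.5, -142.8, 269.1]]
9.95 [ 487.7 -147.4  329.9] [ 0.4  1.5 -0.4]
dp [0.0918, 0.0222, 0.0571] tw [-0.1149, -0.3947, -0.1385] rows>=1.6 5.5
dp [0.0669, -0.0207, 0.05] tw [0.0, 0.0, -0.191] rows>=1.2 2.4
dp [0.0, 0.0, 0.0933] tw [0.0, 0.0, 0.0] rows>=1.3 0.0
```

Emit:
carry_out(targets=[{"delta_pos":[0.0918,0.0222,0.0571],"twist":[-0.1149,-0.3947,-0.1385],"grip":-0.3},{"delta_pos":[0.0918,0.0222,0.0571],"twist":[-0.1149,-0.3947,-0.1385],"grip":-0.3},{"delta_pos":[0.0918,0.0222,0.0571],"twist":[-0.1149,-0.3947,-0.1385],"grip":-0.3},{"delta_pos":[0.0918,0.0222,0.0571],"twist":[-0.1149,-0.3947,-0.1385],"grip":-0.3},{"delta_pos":[0.0918,0.0222,0.0571],"twist":[-0.1149,-0.3947,-0.1385],"grip":-0.3}])

```text
clock: 10.37
eef_pos: [538.7, -185.9, 327.7]
tcp_rot: [-3.117, -0.044, -0.321]
contact_force: [0.4, -0.8, -0.0]
opening: 0.654
```

```bash
python3 - <<'E'
from h import *
print(np.round(r.sense()['qpos'],2)); p=hand()
chain([((580,-186,300),lean(0,0)),((580,-186,244),lean(0,0))])
E
```

```text
[-0.35  0.16  1.67  0.03  1.27 -0.04]
handle 34 [ 578.8 -144.2  267. ] [[574.0, -153.0, 263.0], [585.0, -136.0, 272.0]]
10.42 [ 540.3 -185.7  326.7] [3.  0.  0.7]
dp [0.0613, -0.0191, 0.0472] tw [-0.011, -0.0248, -0.2017] rows>=1.1 2.6
dp [0.0, 0.0, 0.0933] tw [0.0, 0.0, 0.0] rows>=1.3 0.0
```

Emit:
carry_out(targets=[{"delta_pos":[0.0613,-0.0191,0.0472],"twist":[-0.011,-0.0248,-0.2017],"grip":-0.3},{"delta_pos":[0.0613,-0.0191,0.0472],"twist":[-0.011,-0.0248,-0.2017],"grip":-0.3},{"delta_pos":[0.0613,-0.0191,0.0472],"twist":[-0.011,-0.0248,-0.2017],"grip":-0.3},{"delta_pos":[0.0613,-0.0191,0.0472],"twist":[-0.011,-0.0248,-0.2017],"grip":-0.3}])

```text
clock: 10.75
eef_pos: [578.3, -186.1, 299.2]
tcp_rot: [3.14, -0.011, -0.001]
contact_force: [0.5, -0.4, -0.5]
opening: 0.649
```

Emit:
carry_out(targets=[{"delta_pos":[0,0,0.03],"twist":[0,0,0],"grip":-0.3},{"delta_pos":[0,0,0.06],"twist":[0,0,0],"grip":-0.3},{"delta_pos":[0,0,0.0933],"twist":[0,0,0],"grip":-0.3},{"delta_pos":[0,0,0.0933],"twist":[0,0,0],"grip":-0.3}])

```text
clock: 11.08
eef_pos: [576.0, -187.1, 241.6]
tcp_rot: [3.139, -0.008, -0.008]
contact_force: [-0.7, 0.9, -1.4]
opening: 0.649
```

```bash
python3 - <<'E'
from h import *
print(np.round(r.sense()['qpos'],2)); p,d,P=cloud('side')
cv2.imwrite('pics/s4.png',cv2.resize(p[110:270,190:350,::-1],(600,600),interpolation=cv2.INTER_CUBIC))
hand()
chain([((580,-186,243),lean(0,0))])
E
```

```text
[-0.32  0.31  1.67 -0.    1.15 -0.31]
handle 12 [ 576.5 -163.3  266.3] [[543.0, -179.0, 263.0], [583.0, -161.0, 273.0]]
11.18 [ 577.7 -188.2  245.3] [ 0.6 -0.   0.8]
dp [0.0038, -0.0037, 0.0039] tw [0.0037, -0.0072, -0.0042] rows>=0.1 0.1
```

View pics/s4.png

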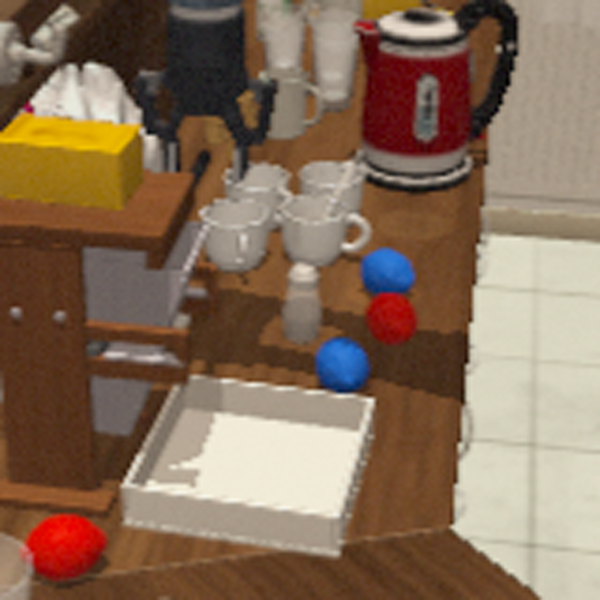

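View 6: the bin is home under the shelf, and the rod end at (205,160) lies between the fingers. I'll grip gently.

Emit:
carry_out(targets=[{"delta_pos":[0.0038,-0.0037,0.0039],"twist":[0.0037,-0.0072,-0.0042],"grip":-0.3},{"delta_pos":[0.0038,-0.0037,0.0039],"twist":[0.0037,-0.0072,-0.0042],"grip":1},{"delta_pos":[0.0038,-0.0037,0.0039],"twist":[0.0037,-0.0072,-0.0042],"grip":1},{"delta_pos":[0.0038,-0.0037,0.0039],"twist":[0.0037,-0.0072,-0.0042],"grip":1},{"delta_pos":[0.0038,-0.0037,0.0039],"twist":[0.0037,-0.0072,-0.0042],"grip":1}], newtons=25)

```text
clock: 11.6
eef_pos: [580.8, -187.0, 243.7]
tcp_rot: [3.138, -0.0, 0.003]
contact_force: [-0.6, 0.3, 1.1]
opening: 0.151
```

```bash
cat > arc.py <<'E'
from h import *
import sys
C=np.array([633.5,166.0]); off=np.array([float(v) for v in sys.argv[2:4]]) if len(sys.argv)>3 else np.zeros(2)
s=r.sense(); p0=s['eef_pos']; R0=R.from_euler('xyz',s['tcp_rot'])
rod=np.array([p0[0],p0[2]+19])-C; phi0=np.degrees(np.arctan2(-rod[0],rod[1]))
print(round(s['clock'],2),np.round(p0,1),'F',np.round(s['contact_force'],1),'open',round(float(s['opening']),3),'phi',round(phi0,1),'rad',round(np.linalg.norm(rod),1))
for ph in map(float,sys.argv[1].split(',')):
    a=np.radians(ph); t=C+off+110*np.array([-np.sin(a),np.cos(a)])
    rel(p0,R0,(t[0],-186,t[1]-19),lean(0,0))
E
python3 arc.py 30,33,36,39,42
```

```text
11.6 [ 580.8 -187.   243.7] F [-0.6  0.3  1.1] open 0.151 phi 28.6 rad 110.1
dp [-0.0038, -0.0016, 0.0024] tw [0.0021, -0.0003, 0.0017] rows>=0.1 0.0
dp [-0.012, -0.0017, 0.0074] tw [0.0021, -0.0003, 0.0017] rows>=0.2 0.0
dp [-0.0199, -0.0017, 0.0128] tw [0.0021, -0.0003, 0.0017] rows>=0.3 0.0
dp [-0.0275, -0.0018, 0.0186] tw [0.0021, -0.0003, 0.0017] rows>=0.5 0.0
dp [-0.0348, -0.0018, 0.0249] tw [0.0021, -0.0003, 0.0017] rows>=0.6 0.0
```

Emit:
carry_out(targets=[{"delta_pos":[-0.0085,0,0.0052],"twist":[0,0,0],"grip":1},{"delta_pos":[-0.0172,0,0.0109],"twist":[0,0,0],"grip":1},{"delta_pos":[-0.0255,0,0.017],"twist":[0,0,0],"grip":1},{"delta_pos":[-0.0348,0,0.0249],"twist":[0,0,0],"grip":1},{"delta_pos":[-0.0348,0,0.0249],"twist":[0,0,0],"grip":1}])

```text
clock: 12.02
eef_pos: [557.9, -187.0, 227.2]
tcp_rot: [3.139, 0.002, 0.003]
contact_force: [1.1, 0.3, 1.4]
opening: 0.148
```

```bash
python3 arc.py 46,50,54,58,62
```

```text
12.02 [ 557.9 -187.   227.2] F [1.1 0.3 1.4] open 0.148 phi 43.3 rad 110.2
dp [-0.0058, -0.0016, 0.0062] tw [0.0019, 0.0016, 0.0017] rows>=0.1 0.0
dp [-0.0144, -0.0017, 0.0158] tw [0.0019, 0.0016, 0.0017] rows>=0.3 0.0
dp [-0.0222, -0.0017, 0.0259] tw [0.0019, 0.0016, 0.0017] rows>=0.5 0.0
dp [-0.0293, -0.0018, 0.0365] tw [0.0019, 0.0016, 0.0017] rows>=0.7 0.0
dp [-0.0357, -0.0018, 0.0476] tw [0.0019, 0.0016, 0.0017] rows>=0.9 0.0
```

Emit:
carry_out(targets=[{"delta_pos":[-0.0058,0,0.0062],"twist":[0,0,0],"grip":1},{"delta_pos":[-0.0144,0,0.0158],"twist":[0,0,0],"grip":1},{"delta_pos":[-0.0222,0,0.0259],"twist":[0,0,0],"grip":1},{"delta_pos":[-0.0293,0,0.0365],"twist":[0,0,0],"grip":1},{"delta_pos":[-0.0357,0,0.0476],"twist":[0,0,0],"grip":1}])

```text
clock: 12.43
eef_pos: [537.4, -187.4, 199.5]
tcp_rot: [3.138, 0.001, 0.003]
contact_force: [-1.3, -0.0, 5.1]
opening: 0.153
```

```bash
python3 arc.py 65,69,73,77,81
```

```text
12.43 [ 537.4 -187.4  199.5] F [-1.3 -0.   5.1] open 0.153 phi 61.4 rad 109.5
dp [-0.006, -0.0024, 0.01] tw [0.0023, 0.0008, 0.0019] rows>=0.2 0.0
dp [-0.011, -0.0025, 0.0218] tw [0.0023, 0.0008, 0.0019] rows>=0.4 0.0
dp [-0.0151, -0.0026, 0.0339] tw [0.0023, 0.0008, 0.0019] rows>=0.5 0.0
dp [-0.0184, -0.0026, 0.0462] tw [0.0023, 0.0008, 0.0019] rows>=0.7 0.0
dp [-0.0208, -0.0027, 0.0588] tw [0.0023, 0.0008, 0.0019] rows>=0.9 0.0
```

Emit:
carry_out(targets=[{"delta_pos":[-0.006,0,0.01],"twist":[0,0,0],"grip":1},{"delta_pos":[-0.011,0,0.0218],"twist":[0,0,0],"grip":1},{"delta_pos":[-0.0151,0,0.0339],"twist":[0,0,0],"grip":1},{"delta_pos":[-0.0184,0,0.0462],"twist":[0,0,0],"grip":1},{"delta_pos":[-0.0208,0,0.0588],"twist":[0,0,0],"grip":1}])

```text
clock: 12.85
eef_pos: [524.9, -187.4, 163.9]
tcp_rot: [3.138, 0.002, 0.003]
contact_force: [-0.7, 0.2, 5.0]
opening: 0.152
```

```bash
python3 arc.py 85,89,93,97,101
```

```text
12.85 [ 524.9 -187.4  163.9] F [-0.7  0.2  5. ] open 0.152 phi 81.1 rad 109.9
dp [-0.0016, -0.0025, 0.0122] tw [0.0021, 0.001, 0.0018] rows>=0.2 0.0
dp [-0.0022, -0.0025, 0.025] tw [0.0021, 0.001, 0.0018] rows>=0.4 0.0
dp [-0.002, -0.0025, 0.0378] tw [0.0021, 0.001, 0.0018] rows>=0.5 0.0
dp [-0.0008, -0.0026, 0.0505] tw [0.0021, 0.001, 0.0018] rows>=0.7 0.0
dp [0.0012, -0.0026, 0.0632] tw [0.0021, 0.001, 0.0018] rows>=0.9 0.0
```

Emit:
carry_out(targets=[{"delta_pos":[-0.0016,0,0.0122],"twist":[0,0,0],"grip":1},{"delta_pos":[-0.0022,0,0.025],"twist":[0,0,0],"grip":1},{"delta_pos":[-0.002,0,0.0378],"twist":[0,0,0],"grip":1},{"delta_pos":[-0.0008,0,0.0505],"twist":[0,0,0],"grip":1},{"delta_pos":[0.0012,0,0.0632],"twist":[0,0,0],"grip":1}])

```text
clock: 13.27
eef_pos: [524.9, -187.6, 125.7]
tcp_rot: [3.138, 0.003, 0.003]
contact_force: [-5.1, -1.4, 5.1]
opening: 0.149
```

```bash
python3 arc.py 105,109,113,117,121
```

```text
13.27 [ 524.9 -187.6  125.7] F [-5.1 -1.4  5.1] open 0.149 phi 101.1 rad 110.7
dp [0.0039, -0.0026, 0.0119] tw [0.002, 0.002, 0.002] rows>=0.2 0.0
dp [0.0077, -0.0027, 0.0241] tw [0.002, 0.002, 0.002] rows>=0.4 0.0
dp [0.0123, -0.0027, 0.036] tw [0.002, 0.002, 0.002] rows>=0.5 0.0
dp [0.0178, -0.0027, 0.0476] tw [0.002, 0.002, 0.002] rows>=0.7 0.0
dp [0.024, -0.0027, 0.0588] tw [0.002, 0.002, 0.002] rows>=0.9 0.0
```

Emit:
carry_out(targets=[{"delta_pos":[0.0039,0,0.0119],"twist":[0,0,0],"grip":1},{"delta_pos":[0.0077,0,0.0241],"twist":[0,0,0],"grip":1},{"delta_pos":[0.0123,0,0.036],"twist":[0,0,0],"grip":1},{"delta_pos":[0.0178,0,0.0476],"twist":[0,0,0],"grip":1},{"delta_pos":[0.024,0,0.0588],"twist":[0,0,0],"grip":1}])

```text
clock: 13.68
eef_pos: [538.8, -187.6, 90.0]
tcp_rot: [3.139, 0.004, 0.003]
contact_force: [-6.2, -3.6, 3.2]
opening: 0.155
```

```bash
python3 arc.py 125,129,134,139,144
```

```text
13.68 [ 538.8 -187.6   90. ] F [-6.2 -3.6  3.2] open 0.155 phi 121.1 rad 110.5
dp [0.0077, -0.0027, 0.0101] tw [0.0019, 0.0028, 0.0022] rows>=0.2 0.1
dp [0.0154, -0.0027, 0.0203] tw [0.0019, 0.0028, 0.0022] rows>=0.4 0.1
dp [0.0261, -0.0027, 0.0322] tw [0.0019, 0.0028, 0.0022] rows>=0.6 0.1
dp [0.0377, -0.0027, 0.0432] tw [0.0019, 0.0028, 0.0022] rows>=0.8 0.1
dp [0.0503, -0.0027, 0.0531] tw [0.0019, 0.0028, 0.0022] rows>=1.1 0.1
```

Emit:
carry_out(targets=[{"delta_pos":[0.0077,0,0.0101],"twist":[0,0,0],"grip":1},{"delta_pos":[0.0154,0,0.0203],"twist":[0,0,0],"grip":1},{"delta_pos":[0.0261,0,0.0322],"twist":[0,0,0],"grip":1},{"delta_pos":[0.0377,0,0.0432],"twist":[0,0,0],"grip":1},{"delta_pos":[0.0503,0,0.0531],"twist":[0,0,0],"grip":1}])

```text
clock: 14.1
eef_pos: [566.3, -187.3, 56.7]
tcp_rot: [3.14, 0.01, 0.004]
contact_force: [-11.5, -4.4, -3.2]
opening: 0.153
```

Emit:
carry_out(targets=[{"delta_pos":[0,0,0],"twist":[0,0,0],"grip":1},{"delta_pos":[0,0,0],"twist":[0,0,0],"grip":1},{"delta_pos":[0,0,0],"twist":[0,0,0],"grip":1},{"delta_pos":[0,0,0],"twist":[0,0,0],"grip":1},{"delta_pos":[0,0,0],"twist":[0,0,0],"grip":1}])

```text
clock: 14.52
eef_pos: [566.5, -187.3, 56.8]
tcp_rot: [3.139, 0.009, 0.004]
contact_force: [-8.2, -4.6, -4.5]
opening: 0.151
```

Emit:
carry_out(targets=[{"delta_pos":[0,0,0],"twist":[0,0,0],"grip":1},{"delta_pos":[0,0,0],"twist":[0,0,0],"grip":1},{"delta_pos":[0,0,0],"twist":[0,0,0],"grip":1},{"delta_pos":[0,0,0],"twist":[0,0,0],"grip":1},{"delta_pos":[0,0,0],"twist":[0,0,0],"grip":1}])

```text
clock: 14.93
eef_pos: [566.5, -187.3, 56.9]
tcp_rot: [3.139, 0.009, 0.004]
contact_force: [-8.6, -3.6, -4.0]
opening: 0.149
```

```bash
python3 arc.py 139,134,129,125,121; python3 - <<'E'
from h import *
p,d,P=cloud('side'); q=viewer.grab_frame('top')[0]
cv2.imwrite('pics/e1.png',np.hstack([cv2.resize(p[110:270,190:350,::-1],(400,400)),cv2.resize(q[130:270,190:330,::-1],(400,400))]))
E
```

```text
14.93 [ 566.5 -187.3   56.9] F [-8.6 -3.6 -4. ] open 0.149 phi 143.4 rad 112.3
dp [-0.0088, -0.0022, -0.0118] tw [0.0014, 0.0058, 0.0025] rows>=0.2 0.1
dp [-0.0205, -0.0023, -0.0227] tw [0.0014, 0.0058, 0.0025] rows>=0.4 0.1
dp [-0.0312, -0.0023, -0.0345] tw [0.0014, 0.0058, 0.0025] rows>=0.7 0.1
dp [-0.039, -0.0023, -0.0447] tw [0.0014, 0.0058, 0.0025] rows>=0.9 0.1
dp [-0.046, -0.0023, -0.0554] tw [0.0014, 0.0058, 0.0025] rows>=1.0 0.1
```

View pics/e1.png

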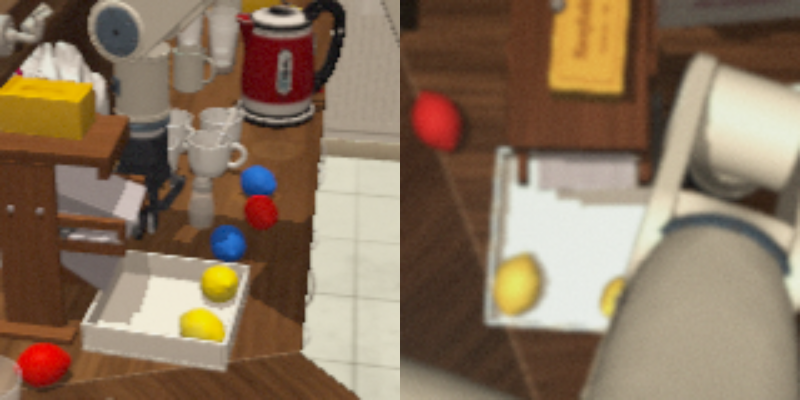

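View 7: both lemons lie in the tray, at (220,283) and (202,322) in the side half. Now I'll swing the bin back along the arc.

Emit:
carry_out(targets=[{"delta_pos":[-0.0088,0,-0.0118],"twist":[0,0,0],"grip":1},{"delta_pos":[-0.0205,0,-0.0227],"twist":[0,0,0],"grip":1},{"delta_pos":[-0.0312,0,-0.0345],"twist":[0,0,0],"grip":1},{"delta_pos":[-0.039,0,-0.0447],"twist":[0,0,0],"grip":1},{"delta_pos":[-0.046,0,-0.0554],"twist":[0,0,0],"grip":1}])

```text
clock: 15.45
eef_pos: [541.5, -187.1, 92.2]
tcp_rot: [3.139, 0.003, 0.003]
contact_force: [-3.1, 0.7, -1.9]
opening: 0.149
```

```bash
python3 arc.py 117,112,107,102,97
```

```text
15.45 [ 541.5 -187.1   92.2] F [-3.1  0.7 -1.9] open 0.149 phi 120.8 rad 107.1
dp [-0.01, -0.0018, -0.0081] tw [0.0014, 0.0022, 0.0018] rows>=0.2 0.0
dp [-0.0167, -0.0018, -0.0227] tw [0.0014, 0.0022, 0.0018] rows>=0.4 0.0
dp [-0.0221, -0.0018, -0.0377] tw [0.0014, 0.0022, 0.0018] rows>=0.6 0.0
dp [-0.0262, -0.0018, -0.0532] tw [0.0014, 0.0022, 0.0018] rows>=0.9 0.0
dp [-0.0288, -0.0018, -0.0689] tw [0.0014, 0.0022, 0.0018] rows>=1.1 0.0
```

Emit:
carry_out(targets=[{"delta_pos":[-0.009,0,-0.0081],"twist":[0,0,0],"grip":1},{"delta_pos":[-0.0157,0,-0.0227],"twist":[0,0,0],"grip":1},{"delta_pos":[-0.0211,0,-0.0377],"twist":[0,0,0],"grip":1},{"delta_pos":[-0.0252,0,-0.0532],"twist":[0,0,0],"grip":1},{"delta_pos":[-0.0278,0,-0.0689],"twist":[0,0,0],"grip":1}])

```text
clock: 15.87
eef_pos: [527.3, -187.4, 135.4]
tcp_rot: [3.138, -0.001, 0.003]
contact_force: [3.3, 3.0, -0.3]
opening: 0.154
```

```bash
python3 arc.py 92,87,82,77,72
```

```text
15.87 [ 527.3 -187.4  135.4] F [ 3.3  3.  -0.3] open 0.154 phi 96.2 rad 106.8
dp [-0.0062, -0.0024, -0.0129] tw [0.0022, -0.0008, 0.0018] rows>=0.2 0.0
dp [-0.006, -0.0023, -0.0289] tw [0.0022, -0.0008, 0.0018] rows>=0.4 0.0
dp [-0.0045, -0.0022, -0.0448] tw [0.0022, -0.0008, 0.0018] rows>=0.6 0.0
dp [-0.0015, -0.0022, -0.0605] tw [0.0022, -0.0008, 0.0018] rows>=0.9 0.0
dp [0.0028, -0.0021, -0.0759] tw [0.0022, -0.0008, 0.0018] rows>=1.1 0.0
```

Emit:
carry_out(targets=[{"delta_pos":[-0.003,0,-0.0129],"twist":[0,0,0],"grip":1},{"delta_pos":[-0.003,0,-0.0289],"twist":[0,0,0],"grip":1},{"delta_pos":[-0.0015,0,-0.0448],"twist":[0,0,0],"grip":1},{"delta_pos":[0.001,0,-0.0605],"twist":[0,0,0],"grip":1},{"delta_pos":[0.005,0,-0.0759],"twist":[0,0,0],"grip":1}])

```text
clock: 16.28
eef_pos: [530.7, -186.8, 180.6]
tcp_rot: [3.139, -0.002, 0.002]
contact_force: [6.0, 7.9, -4.5]
opening: 0.148
```

```bash
python3 arc.py 67,62,57,52,47 1 0
```

```text
16.28 [ 530.7 -186.8  180.6] F [ 6.   7.9 -4.5] open 0.148 phi 71.9 rad 108.2
dp [0.0044, -0.0013, -0.0156] tw [0.0017, -0.001, 0.0015] rows>=0.2 0.0
dp [0.0113, -0.0013, -0.03] tw [0.0017, -0.001, 0.0015] rows>=0.5 0.0
dp [0.0194, -0.0012, -0.0438] tw [0.0017, -0.001, 0.0015] rows>=0.7 0.0
dp [0.0287, -0.0012, -0.0568] tw [0.0017, -0.001, 0.0015] rows>=0.9 0.0
dp [0.0391, -0.0011, -0.0689] tw [0.0017, -0.001, 0.0015] rows>=1.1 0.0
```

Emit:
carry_out(targets=[{"delta_pos":[0.0044,0,-0.0156],"twist":[0,0,0],"grip":1},{"delta_pos":[0.0113,0,-0.03],"twist":[0,0,0],"grip":1},{"delta_pos":[0.0194,0,-0.0438],"twist":[0,0,0],"grip":1},{"delta_pos":[0.0287,0,-0.0568],"twist":[0,0,0],"grip":1},{"delta_pos":[0.0391,0,-0.0689],"twist":[0,0,0],"grip":1}])

```text
clock: 16.7
eef_pos: [553.6, -186.0, 221.2]
tcp_rot: [3.14, 0.0, 0.002]
contact_force: [4.0, 7.9, -6.8]
opening: 0.153
```

```bash
python3 arc.py 43,39,35,31,28.5 0 0
```

```text
16.7 [ 553.6 -186.   221.2] F [ 4.   7.9 -6.8] open 0.153 phi 47.1 rad 109.1
dp [0.0081, -0.0, -0.0104] tw [0.0009, 0.0, 0.0016] rows>=0.2 0.0
dp [0.0178, 0.0, -0.0188] tw [0.0009, 0.0, 0.0016] rows>=0.4 0.0
dp [0.028, 0.0001, -0.0265] tw [0.0009, 0.0, 0.0016] rows>=0.6 0.0
dp [0.0387, 0.0001, -0.0334] tw [0.0009, 0.0, 0.0016] rows>=0.7 0.0
dp [0.0457, 0.0001, -0.0374] tw [0.0009, 0.0, 0.0016] rows>=0.8 0.0
```

Emit:
carry_out(targets=[{"delta_pos":[0.0081,0,-0.0074],"twist":[0,0,0],"grip":1},{"delta_pos":[0.0178,0,-0.0148],"twist":[0,0,0],"grip":1},{"delta_pos":[0.028,0,-0.022],"twist":[0,0,0],"grip":1},{"delta_pos":[0.0387,0,-0.0289],"twist":[0,0,0],"grip":1},{"delta_pos":[0.0457,0,-0.032],"twist":[0,0,0],"grip":1}])

```text
clock: 17.12
eef_pos: [581.1, -186.9, 240.5]
tcp_rot: [3.138, 0.001, 0.003]
contact_force: [-1.8, 3.7, -3.5]
opening: 0.155
```

```bash
python3 arc.py 28.3; python3 - <<'E'
from h import *
p,d,P=cloud('side')
X=P[(P[...,2]>235)&(P[...,0]<610)&(P[...,0]>540)&(P[...,1]<-122)&(P[...,1]>-165)]
print(len(X)); 
if len(X): print(np.round(np.percentile(X,[5,50,95],axis=0),1).tolist())
E
```

```text
17.12 [ 581.1 -186.9  240.5] F [-1.8  3.7 -3.5] open 0.155 phi 29.3 rad 107.2
dp [0.0005, -0.0015, -0.0056] tw [0.0021, 0.0005, 0.0019] rows>=0.1 0.0
1053
[[552.5, -162.8, 376.6], [579.9, -150.9, 471.7], [607.7, -123.8, 619.6]]
```

Emit:
carry_out(targets=[{"delta_pos":[0,0,0],"twist":[0,0,0],"grip":-0.4},{"delta_pos":[0,0,0],"twist":[0,0,0],"grip":-0.4},{"delta_pos":[0,0,0],"twist":[0,0,0],"grip":-0.4},{"delta_pos":[0,0,0],"twist":[0,0,0],"grip":-0.4},{"delta_pos":[0,0,0],"twist":[0,0,0],"grip":-0.4}])

```text
clock: 17.58
eef_pos: [580.5, -187.3, 240.1]
tcp_rot: [3.138, 0.0, 0.003]
contact_force: [-0.1, 0.1, 0.3]
opening: 0.699
```

Emit:
carry_out(targets=[{"delta_pos":[0,0,-0.04],"twist":[0,0,0],"grip":-0.4},{"delta_pos":[0,0,-0.09],"twist":[0,0,0],"grip":-0.4},{"delta_pos":[0,0,-0.15],"twist":[0,0,0],"grip":-0.4},{"delta_pos":[0,0,-0.18],"twist":[0,0,0],"grip":-0.4}])

```text
clock: 17.92
eef_pos: [581.6, -187.1, 352.2]
tcp_rot: [3.137, -0.004, 0.003]
contact_force: [1.1, 0.1, -0.0]
opening: 0.706
```

Emit:
carry_out(targets=[{"delta_pos":[-0.2,0.3,0],"twist":[0,0,0],"grip":-0.4},{"delta_pos":[-0.2,0.3,0],"twist":[0,0,0],"grip":-0.4},{"delta_pos":[-0.2,0.3,0],"twist":[0,0,0],"grip":-0.4},{"delta_pos":[-0.2,0.3,0],"twist":[0,0,0],"grip":-0.4},{"delta_pos":[-0.2,0.3,0],"twist":[0,0,0],"grip":-0.4}])

```text
clock: 18.33
eef_pos: [464.2, -361.7, 348.9]
tcp_rot: [3.138, 0.0, 0.003]
contact_force: [1.0, -0.3, 0.6]
opening: 0.701
```

```bash
python3 - <<'E'
from h import *
for i in range(3):hand()
s=r.sense(); print(s['clock'],s['eef_pos'],s['contact_force'])
p,d,P=cloud('side'); q,_,T=cloud('top')
for n,im,X,w in (('side',p,P,0),('top',q,T,0)):
    hsv=cv2.cvtColor(im,cv2.COLOR_RGB2HSV)
    m=((hsv[...,0]>20)&(hsv[...,0]<34)&(hsv[...,1]>150)&(abs(X[...,0]-500)<100)&(abs(X[...,1]+45)<100)&(X[...,2]<100)).astype(np.uint8)
    k,l,st,c=cv2.connectedComponentsWithStats(m)
    for i in range(1,k):
        if st[i,4]>30: print(n,st[i,4],np.round(c[i]),np.round(np.nanmedian(X[l==i],0)))
    for nm in ['mug','pepper_shaker','sugar_bowl','tray']:
        o=models.cut_out(nm,n)[:1]
        for m_ in o: print(n,nm,round(m_['confidence'],2),np.round(np.nanmedian(X[m_['pixels']],0)))
cv2.imwrite('pics/e2.png',np.hstack([cv2.resize(p[110:270,190:350,::-1],(400,400)),cv2.resize(q[130:270,190:330,::-1],(400,400))]))
E
```

```text
handle 125 [ 579.4 -168.9  267.2] [[574.0, -202.0, 263.0], [585.0, -139.0, 271.0]]
handle 120 [ 579.4 -171.4  267.3] [[574.0, -202.0, 264.0], [585.0, -139.0, 271.0]]
handle 127 [ 579.3 -171.5  266.7] [[574.0, -202.0, 263.0], [585.0, -139.0, 271.0]]
18.4833 [ 463.6871597  -362.721158    348.69525507] [0.28673152 0.02875237 0.54342319]
side 166 [277. 223.] [435. -75.  49.]
side 155 [269. 241.] [448.  39.  50.]
side mug 0.66 [518. 303.  57.]
side pepper_shaker 0.75 [ 497. -306.   51.]
side tray 0.81 [524. -46.  12.]
top 106 [231. 230.] [448.  22.  50.]
top 108 [271. 234.] [ 440. -106.   53.]
top mug 0.74 [519. 287.  35.]
top pepper_shaker 0.43 [ 494. -316.   78.]
top sugar_bowl 0.82 [ 649. -289.   55.]
top tray 0.91 [509. -47.   6.]
```

View pics/e2.png

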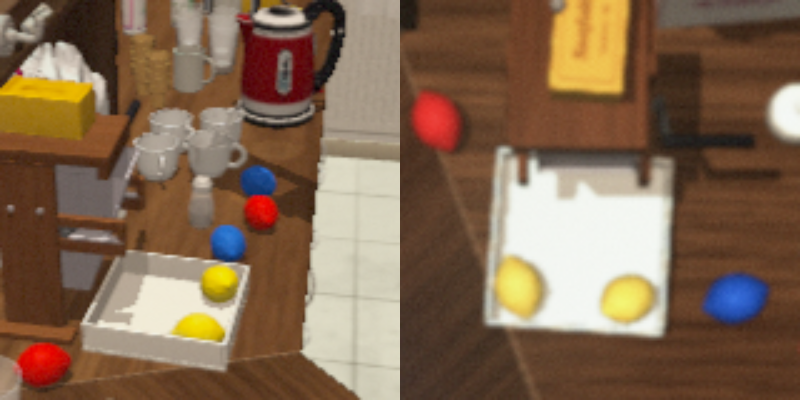

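```bash
python3 -c "
from rig import r
print(r.sign_off())"
```

```text
the job is handed in; nothing more can be done
None
```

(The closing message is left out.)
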